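# Load the feed grill with oatcakes using a turner

### The job

Load the grill: slide the turner under each hard-baked oatcake lying in front of the steel bench stop and tip it onto the grill's wound-out tray, so that all of them lie flat on the tray side by side, none on another, never touching them with the gripper. Once all are on it, wind the handwheel by its crank knob until the loaded tray is home against its stop under the hood. Finish with the turner lying flat on its rubber mat again, and leave the other kitchen things standing where they are.

Things in the scene. Friction and masses are not known exactly. Their poses are not given: they have to be found in the camera images.
- oatcake_1_mid (a point): centre (half-way up) of an oatcake: hard tan disc, 66 mm across, 9.2 mm thick, 60 g, z axis up; both faces bevelled (flat underside 49 mm across, rim 4 to 5 mm up, so a thin blade pushed along the bench climbs under it). 2 or 3 are present, an absent one reads None. They start on the bench in a row before the bench stop, gaps between them
- oatcake_2_mid (a point): centre (half-way up) of an oatcake: hard tan disc, 66 mm across, 9.2 mm thick, 60 g, z axis up; both faces bevelled (flat underside 49 mm across, rim 4 to 5 mm up, so a thin blade pushed along the bench climbs under it). 2 or 3 are present, an absent one reads None. They start on the bench in a row before the bench stop, gaps between them
- oatcake_3_mid (a point): centre (half-way up) of an oatcake: hard tan disc, 66 mm across, 9.2 mm thick, 60 g, z axis up; both faces bevelled (flat underside 49 mm across, rim 4 to 5 mm up, so a thin blade pushed along the bench climbs under it). 2 or 3 are present, an absent one reads None. They start on the bench in a row before the bench stop, gaps between them
- bench_stop: steel bar fixed on the bench, 22 (x) x 256 (y) x 14 mm high; origin at the middle of its underside, its y axis runs along its length, its -x face looks to the robot and to the oatcakes. An oatcake pushed by the blade slides along until it meets this bar, then the blade goes under it
- turner_grip (a point): centre of the turner's black handle, where to hold it: bar 105 mm long (36 mm ahead of this point, 68 mm behind), 21 wide (y), 26 high (z). x axis to the blade's nose, z up when the blade lies flat; then this point is 52 mm above the surface. Loose, 170 g, balance point about 77 mm ahead of this point
- turner_blade (a point): centre of the upper face of the turner's flat slick steel blade: 95 mm long (x), 62 wide (y), 1.8 thick, no sides; 113.5 mm ahead of and 50 mm below turner_grip in the turner's axes. Nose 47.5 mm ahead; at the rear edge a heel 12 mm high, on which an oatcake rests if the nose is held slightly up. Friction about 0.2: an oatcake slides off when tilted over 12 degrees
- mat: dark rubber mat fixed on the bench, 290 (x) x 100 (y) x 3 mm, where the turner lies at the start and must lie at the end; origin at the middle of its underside, x along its length, pointing away from the robot
- grill: grill fixed on the bench: low base, hood open to the robot, tray, handwheel at its front left, axis at x = -75, y = 217 mm. Origin on the bench under the middle of the wound-out tray; x points away from the robot into the hood. The hood spans x = 85 to 285 mm, y = -152 to 152 mm, 165 mm high, opening about 110 mm high above the tray; nothing may be reached inside it
- tray_mid (a point): middle of the upper face of the grill's flat aluminium tray, 40 mm above the bench: 130 mm in x, 268 mm in y, 4 mm thick, rims 12 mm high at the far end (+x) and both sides (inner y = -130 to 130 mm), open at the near end (-x): room for three oatcakes side by side at y = -90, 0, 90 mm. Its axes are the grill's
- tray (a joint): how far the tray is wound in, m: about 0 to 0.012 at the start (out), 0.14 home against its stop under the hood. Only the handwheel moves it (it cannot be pushed by hand): 10 mm per radian of the wheel
- wheel (a joint): turn of the handwheel, rad, growing clockwise seen from above (winding in); 14.0 (about 2.2 turns from 0) at the stop. Stiff: about 6 N at the crank knob
- wheel_axis (a point): point on the handwheel's upright axis at the height of the middle of the crank knob, 95 mm above the bench. The wheel is a flat ring 118 mm across, its top 70 mm above the bench
- crank_knob (a point): middle of the crank knob: black upright round grip, 23 mm thick, 46 mm high (73 to 119 mm above the bench), 46 mm from the wheel's axis; it spins freely on its pin, so it can be held from above and led round the axis without turning the hand
- salt_pot: a white ramekin of salt 66 mm across, 38 high; loose, origin at the centre of its underside; leave it where it stands
- pepper_pot: a white ramekin of dark pepper 66 mm across, 38 high; loose, origin at the centre of its underside; leave it where it stands
Not all that is in view belongs to the job. What is shaped like the part that bears oatcake_3_mid but purple or white is not meant.

How it is judged:
By the outcome, as a careful person would: the job done as asked, in the order asked, and still so for the second after the job is handed in, with the robot touching nothing.
Of oatcake_1, oatcake_2, oatcake_3 only 2 to 3 are there at a start; the rules pass over those that are not, and their reading is None.
At some moment in a run one of oatcake_1, oatcake_2, oatcake_3 may be knocked a few centimetres aside while the robot is not near it.
It also fails if it takes over 210 s, if anything falls off the work surface, if the arm or the gripper's body presses on something with over 40 N, if the wrist force passes 120 N, or if a joint passes its speed limit or range.

### The arm

A 6-joint arm with a two-finger parallel gripper is mounted at the origin on a cart in front of the work surface, level with it; the furniture and walls round the work are solid. World frame = base frame: x ahead of the robot, y to its left, z up, the work surface at z = 0. Lengths are in m, angles in degrees, forces in N, time in s.
With the tool pointing down it reaches from about 0.425 to 0.95 m from the base axis. Payload 3.5 kg.
Tool frame: the origin (TCP) lies between the finger pads; the fingertips stand 22 mm ahead of it and the grasp point (between the pads) lies 3 mm ahead of it (r.tips_ahead is the distance from the TCP to the fingertips, in m); z points along the fingers, x is the direction in which the jaws open and shut, and the axes are right-handed (so a half turn about z gives the same grasp; the last joint's range is limited). The gripper opens to 85 mm and grips with 20 to 120 N. Pads are 22 mm wide; open, the fingers measure 114 mm over their backs; the gripper's body (76 mm by 85 mm) begins 54 mm behind the grasp point. The pads swing forward as they close: fully open they stand 13 mm farther back than shut.
Start: joints at [-74.198, 16.404, 90.338, -0, 73.258, -8.594], TCP at [0.279, -0.615, 0.218] pointing down, gripper open.
Joint ranges: [-158.93, 158.93], [-51.34, 127.21], [12.03, 142.37], [-87.48, 267.48], [13.55, 161.25], [-162.69, 162.69]. Speed limits (degrees/s): [159.86, 159.86, 180, 180, 180, 180].

### API

Orientations are given as [roll, pitch, yaw] about the fixed x, y, z axes, in that order (R = Rz(yaw) Ry(pitch) Rx(roll)).
In Python, from plant import r, cams gives the robot as it stands.
- The arm moves only by the tool step_arm, never from a script. Its argument "rows" is one flat list of numbers, 7 for each row, row after row: the shift along the tool's x, y, z in mm, then the turn, a rotation vector about the tool's x, y, z in rad, then the closure, from 0 (fully open) to 1 (shut). A call has 1 to 20 rows; each row shifts and turns the commanded pose from where the row before left it, along the tool's axes as they then stand; what a row does not reach is not made up. A row lasts 1/10 s, in which the tool goes at most 50 mm and 8.59 degrees, less where a joint would pass 70% of its speed; a pose out of reach is approached as far as the arm can. A call is refused whole if a number of a shift passes 50 or a number of a turn 0.15, either way. A call with a gripper value outside its range is refused whole. The fingers move at their own pace and stop on an object; "newtons" is the grip in N (left out, the last holds). Time passes only in rows, so rows that do not move let the fingers close. It gives the time, the measured TCP pose, the force and the opening at its end, in the units of the state.
- r.observe(): the state, without advancing time (a new reading comes with each control period).
- cams.camera(name): name is "scene" or "side" or "wrist"; returns the picture (480x640x3 uint8, blue, green, red); there is no depth.
- cams.calibration(name): a dict with "mtx" (3x3 intrinsics, pixels), "T" (4x4, takes a point from camera to world coordinates). Camera axes: x right, y up, looking along -z (the intrinsics and any distortion apply to the point x, -y, -z); pixel columns grow to the right and rows downward; lengths in m; the calibration is good to about 2 mm. A picture is of the moment at which its call begins: read the wrist's pose just before it. calibration takes no time and is no camera call; for the wrist camera it gives the pose at the moment of the call.
- r.sign_off(): hands the job in, once; it reports no verdict.
The state is a dict: "t": time; "joints": joint angles; "joint_vel": joint speeds; "effort": joint torques, N m; "tcp_pos": TCP position; "tcp_rot": TCP orientation; "wrist_force": force on the tool from outside, world axes, zero at the start; "torque": the same for the moment, N m; "grip_width": opening from 0.0 (shut) to 1.0 (fully open).
Only numpy, scipy, OpenCV 4.12 (cv2) and the standard library are available. Lean on these libraries where they do the work, as an engineer would, in place of code of your own. Each camera call takes 0.05 s, during which the arm holds its last target.

## Working session

There is one attempt and no reset: what is moved stays moved. The work goes in short steps, Python scripts to look and compute and a tool call to move; the robot and the scene stay as the last step left them, time stands still between calls to the robot, and variables do not carry over. Pictures are saved under pics/ and viewed, and the job is handed in when it is done.

Besides the shell and the picture viewer there is one more tool, called after ">>>" by a JSON object that holds its "fn" and its "kwargs", one argument or row to a line. step_arm: Moves the arm, as the interface text tells. Its arguments: {"type":"object","properties":{"rows":{"type":"array","items":{"type":"number"}},"newtons":{"type":"number"}},"required":["rows"]}

```bash
ls; mkdir -p pics
python3 - <<'E'
from plant import r,cams
import cv2
print(r.observe())
for n in ["scene","side","wrist"]:
    cv2.imwrite(f"pics/{n}0.png",cams.camera(n)); c=cams.calibration(n); print(n,c)
E
```

```text
pics
{'t': 0.0, 'joints': array([-7.41976215e+01,  1.64550323e+01,  9.04229617e+01, -4.30509765e-04,
        7.32589922e+01, -8.59434993e+00]), 'joint_vel': array([-0.01719867,  0.09119112,  0.03769536,  0.00137938,  0.07868832,
       -0.01633007]), 'effort': array([-3.06731763e-04, -4.05980015e+01, -2.92625570e+01, -1.05786808e-04,
        5.87051909e-03,  8.19733913e-06]), 'tcp_pos': array([ 0.27864542, -0.61404323,  0.21702724]), 'tcp_rot': array([-1.79979936e+02,  1.35509557e-01, -6.56031234e+01]), 'wrist_force': array([ 0.49105533, -0.21815536, -0.16455451]), 'torque': array([-0.04098982,  0.00113171, -0.08079813]), 'grip_width': 0.99565379733292}
scene {'mtx': array([[520.53758205,   0.        , 320.32271023],
       [  0.        , 520.53758205, 243.00332628],
       [  0.        ,   0.        ,   1.        ]]), 'T': array([[ 0.6228429 ,  0.57986325, -0.52519076, -0.18435296],
       [-0.78233998,  0.45880805, -0.42123548, -0.58063076],
       [-0.00329723,  0.67324126,  0.73941554,  1.09960837],
       [ 0.        ,  0.        ,  0.        ,  1.        ]])}
side {'mtx': array([[529.66958186,   0.        , 318.28719463],
       [  0.        , 529.66958186, 243.21402602],
       [  0.        ,   0.        ,   1.        ]]), 'T': array([[ 0.99954904,  0.02209572, -0.02033436,  0.49758071],
       [-0.0296949 ,  0.62667587, -0.77871405, -0.88274501],
       [-0.0044632 ,  0.77896671,  0.62704939,  0.80796835],
       [ 0.        ,  0.        ,  0.        ,  1.        ]])}
wrist {'mtx': array([[393.32959218,   0.        , 324.65057509],
       [  0.        , 393.32959218, 239.28815727],
       [  0.        ,   0.        ,   1.        ]]), 'T': array([[ 0.41340745,  0.86122153,  0.29562097,  0.35513835],
       [-0.9105446 ,  0.39160968,  0.13247785, -0.57884547],
       [-0.00167525, -0.32394341,  0.94607498,  0.37131284],
       [ 0.        ,  0.        ,  0.        ,  1.        ]])}
```

View pics/scene0.png

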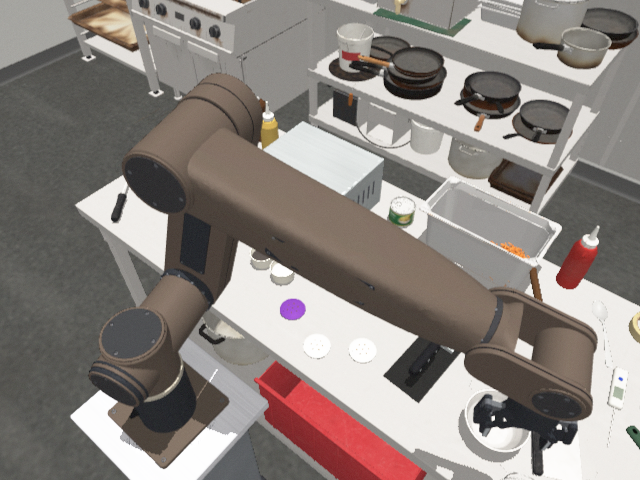

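View pics/side0.png

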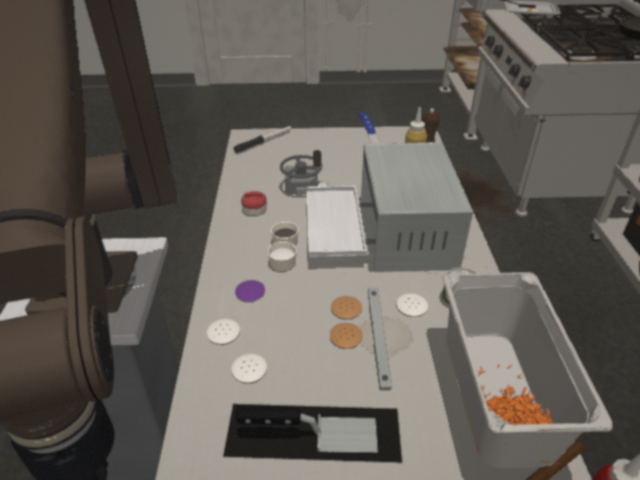

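View pics/wrist0.png

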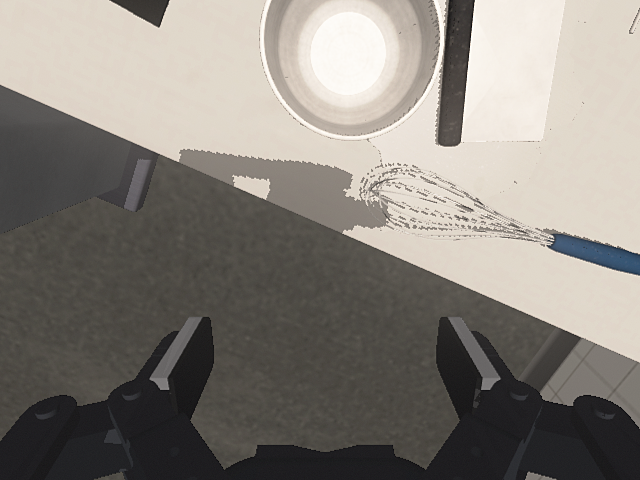

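The side view shows two tan oatcakes, at (346,307) and (346,335). The stop runs from (374,290) to (384,385), the turner is on the mat, and the tray, wheel and pots are visible. I'll enlarge crops to measure.

```bash
cat > h.py <<'E'
import numpy as np, cv2
def ray(c,uv):
    p=cv2.undistortPoints(np.array([[uv]],float),c['mtx'],c.get('dist')).ravel()
    d=c['T'][:3,:3]@np.array([p[0],-p[1],-1.]); return c['T'][:3,3],d
def atz(c,uv,z):
    o,d=ray(c,uv); return o+d*((z-o[2])/d[2])
def proj(c,P):
    q=np.linalg.inv(c['T'])@np.append(P,1); q=q[:3]
    v=c['mtx']@np.array([q[0]/-q[2],-q[1]/-q[2],1]); return v[:2]
E
python3 - <<'E'
import cv2
im=cv2.imread('pics/side0.png')
def crop(x0,y0,w,h,f,n): cv2.imwrite(f'pics/{n}.png',cv2.resize(im[y0:y0+h,x0:x0+w],None,fx=f,fy=f,interpolation=cv2.INTER_CUBIC))
crop(210,390,200,80,4,'c1'); crop(310,280,120,120,5,'c2'); crop(230,130,200,150,4,'c3')
E
```

```text
(no output)
```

View pics/c1.png

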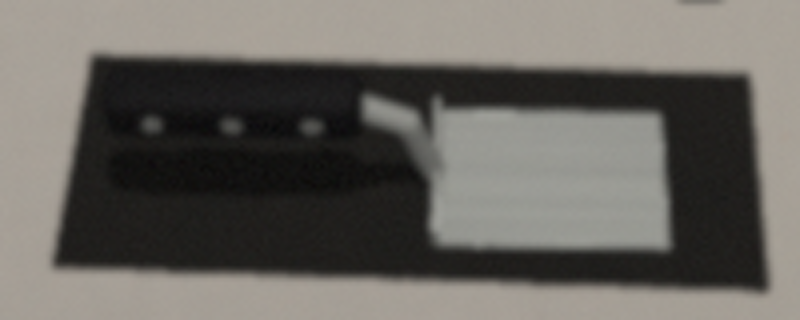

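View pics/c2.png

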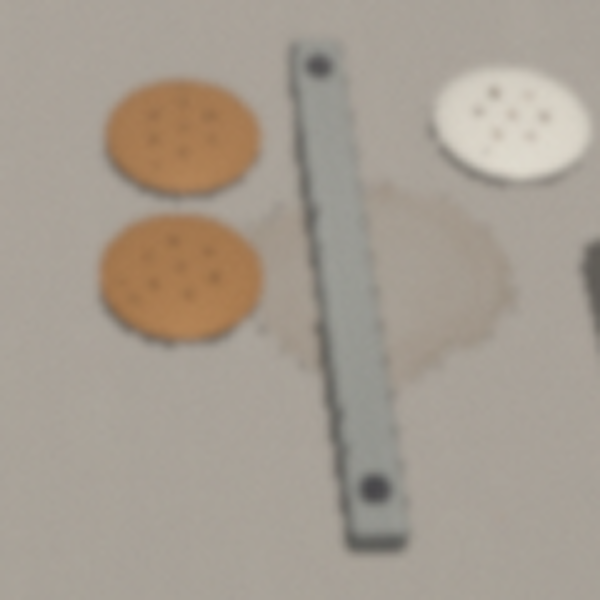

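View pics/c3.png

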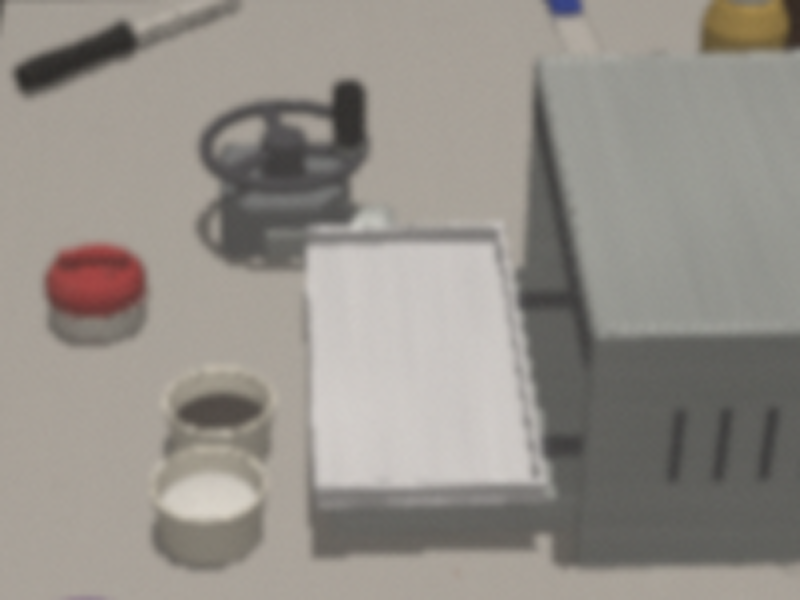

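Run:
```python
from h import *
from plant import cams
c=cams.calibration('side')
def m(name,pts,z,x0,y0,f):
    P=np.array([atz(c,(x0+p[0]/f,y0+p[1]/f),z) for p in pts])
    print(name,np.round(P[:,:2]*1000).tolist(),'mean',np.round(P.mean(0)*1000,1)[:2])
    return P
m('mat',[(92,55),(748,75),(767,290),(55,266)],.003,210,390,4)
m('blade',[(443,110),(662,110),(670,248),(433,246)],.0048,210,390,4)
m('handle top far/rear..',[(108,73),(360,76),],.068,210,390,4)
m('handle rivets',[(152,126),(232,126),(312,127)],.055,210,390,4)
m('oat',[(183,135),(181,275)],.0046,310,280,5)
m('bar',[(295,42),(340,42),(408,535),(350,540)],.014,310,280,5)
m('trayin',[(312,240),(500,240),(543,490),(313,490)],.040,230,130,4)
m('trayrimtop',[(308,228),(500,226),(552,492),(313,492)],.052,230,130,4)
m('knob',[(349,116)],.095,230,130,4)
m('knobtop',[(349,88)],.119,230,130,4)
m('wheel',[(200,147),(366,147),(283,103),(283,190)],.070,230,130,4)
m('hoodtop',[(538,62),(598,335)],.165,230,130,4)
m('pots',[(218,392),(210,470)],.038,230,130,4)
```

```text
mat [[360.0, -329.0], [647.0, -348.0], [640.0, -447.0], [355.0, -427.0]] mean [ 500.6 -387.8]
blade [[514.0, -362.0], [608.0, -365.0], [604.0, -429.0], [508.0, -425.0]] mean [ 558.1 -395.3]
handle top far/rear.. [[378.0, -382.0], [480.0, -387.0]] mean [ 429.  -384.4]
handle rivets [[396.0, -398.0], [428.0, -399.0], [460.0, -401.0]] mean [ 428.1 -399.5]
oat [[577.0, -101.0], [570.0, -178.0]] mean [ 573.6 -139.6]
bar [[628.0, -56.0], [648.0, -57.0], [642.0, -311.0], [621.0, -312.0]] mean [ 634.7 -184. ]
trayin [[502.0, 296.0], [626.0, 292.0], [629.0, 34.0], [499.0, 38.0]] mean [563.9 164.9]
trayrimtop [[499.0, 292.0], [625.0, 290.0], [632.0, 17.0], [499.0, 22.0]] mean [563.8 155.4]
knob [[529.0, 362.0]] mean [528.6 361.9]
knobtop [[529.0, 357.0]] mean [528.6 356.7]
wheel [[428.0, 368.0], [540.0, 363.0], [484.0, 425.0], [484.0, 311.0]] mean [483.8 366.7]
hoodtop [[646.0, 303.0], [648.0, 9.0]] mean [647.2 155.7]
pots [[443.0, 135.0], [440.0, 61.0]] mean [441.5  97.7]
```

>>> {"fn": "step_arm", "kwargs": {
  "rows": [-8, -15, 0, 0, 0, 0, 0, -17, -31, 0, 0, 0, 0, 0, -17, -31, 0, 0, 0, 0, 0, -17, -31, 0, 0, 0, 0, 0, -17, -31, 0, 0, 0, 0, 0, -17, -31, 0, 0, 0, 0, 0, -17, -31, 0, 0, 0, 0, 0, -17, -31, 0, 0, 0, 0, 0, -8, -15, 0, 0, 0, 0, 0, 0, 0, 0, 0, 0, 0.117, 0, 0, 0, 0, 0, 0, 0.118, 0, 0, 0, 0, 0, 0, 0.118, 0, 0, 0, 0, 0, 0, 0.118, 0, 0, 0, 0, 0, 0, 0, 0, 0, 0, 0, 0, 0, 0, 0],
  "newtons": 40
}}

```text
t: 1.65
tcp_pos: [0.4479, -0.3896, 0.2184]
tcp_rot: [180.0, 0.0, -92.5]
wrist_force: [-0.2, 0.7, 0.1]
grip_width: 0.999
```

Run:
```python
from plant import r,cams
import cv2,pickle
o=r.observe();print(o)
im=cams.camera('wrist'); c=cams.calibration('wrist'); pickle.dump(c,open('cw1.pkl','wb'))
cv2.imwrite('pics/w1.png',im)
print([a for a in dir(r) if a[0]!='_'],[a for a in dir(cams) if a[0]!='_'])
```

```text
{'t': 1.65, 'joints': array([-5.08009945e+01,  6.25655134e+00,  1.02126801e+02, -3.66607564e-03,
        7.16228451e+01,  4.16541706e+01]), 'joint_vel': array([-0.18682828,  0.05272828, -0.20062682,  0.07294039, -0.00404981,
        0.23586581]), 'effort': array([ 2.77505536e-02, -3.33691549e+01, -2.89883298e+01,  1.57561540e-04,
        1.12951930e-03,  2.07622745e-02]), 'tcp_pos': array([ 0.44793353, -0.38961753,  0.21836148]), 'tcp_rot': array([ 1.79993281e+02,  2.31857562e-03, -9.24540092e+01]), 'wrist_force': array([-0.17894789,  0.67895409,  0.05452528]), 'torque': array([ 0.03145309,  0.01764809, -0.01374211]), 'grip_width': 0.9986698768952689}
['Unreachable', 'observe', 'sign_off', 'tips_ahead'] ['calibration', 'camera']
```

View pics/w1.png

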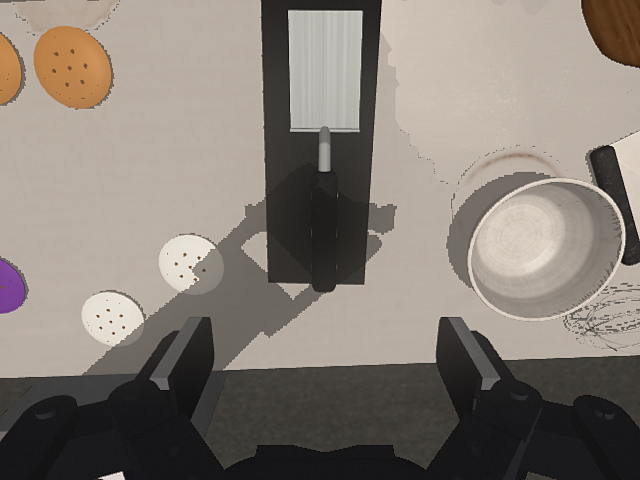

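The turner is in the wrist view, with blade corners at (289,10), (363,10), (360,132) and (289,132), and the handle from (324,172) to (323,290). I'll turn these into positions.

Run:
```python
from h import *
import pickle
c=pickle.load(open('cw1.pkl','rb'))
im=cv2.imread('pics/w1.png')
cv2.imwrite('pics/w1c.png',cv2.resize(cv2.convertScaleAbs(im[0:300,250:390],alpha=2.0,beta=30),None,fx=2,fy=2,interpolation=cv2.INTER_CUBIC))
f=lambda n,p,z:print(n,np.round([atz(c,q,z)[:2]*1000 for q in p],1).tolist())
f('blade',[(289,10),(363,10),(360,132),(289,132)],.0048)
f('handle top',[(311,172),(337,172),(311,290),(337,290)],.068)
f('mat',[(268,283),(364,284)],.003)
f('oat',[(73.5,67)],.0046)
```

```text
blade [[606.5, -366.0], [603.9, -426.9], [506.8, -423.1], [509.6, -359.0]]
handle top [[482.8, -379.5], [482.0, -399.6], [382.2, -374.1], [381.2, -396.3]]
mat [[360.1, -326.4], [354.7, -425.3]]
oat [[571.4, -177.9]]
```

View pics/w1c.png

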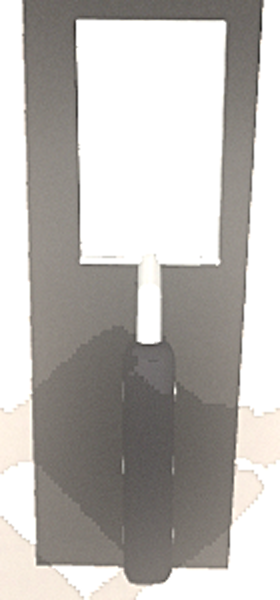

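>>> {"fn": "step_arm", "kwargs": {
  "rows": [-1, -15, 10, 0, 0, 0.008, 0, 0, 0, 35, 0, 0, 0, 0, 0, 0, 35, 0, 0, 0, 0, 0, 0, 35, 0, 0, 0, 0, 0, 0, 25, 0, 0, 0, 0, 0, 0, 12, 0, 0, 0, 0, 0, 0, 8, 0, 0, 0, 0, 0, 0, 0, 0, 0, 0, 0],
  "newtons": 40
}}

```text
t: 2.5
tcp_pos: [0.463, -0.3894, 0.0582]
tcp_rot: [180.0, 0.0, -93.0]
wrist_force: [0.1, 1.2, 0.3]
grip_width: 1.0
```

Run:
```python
from plant import r,cams
import cv2,pickle
o=r.observe();print(o['joints'],o['tcp_pos'],o['wrist_force'])
cv2.imwrite('pics/w2.png',cams.camera('wrist'))
cv2.imwrite('pics/s2.png',cams.camera('side')[280:480,160:460].repeat(2,0).repeat(2,1))
```

```text
[-4.96667024e+01  1.79595485e+01  1.06551578e+02 -4.47984521e-04
  5.55206567e+01  4.33593006e+01] [ 0.46300758 -0.38942522  0.0581807 ] [0.11362494 1.18554522 0.29096923]
```

View pics/w2.png

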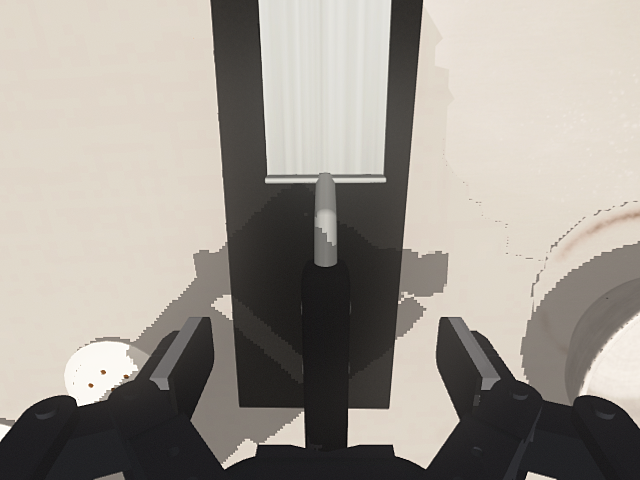

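View pics/s2.png

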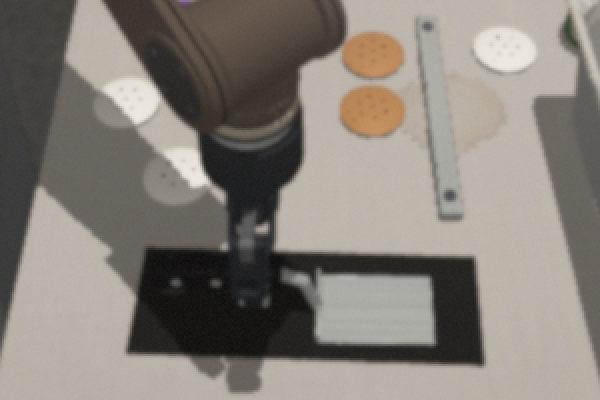

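The handle sits centred between the open fingers, at x≈326 between 213 and 437. I'll close on it.

>>> {"fn": "step_arm", "kwargs": {
  "rows": [0, 0, 0, 0, 0, 0, 0.5, 0, 0, 0, 0, 0, 0, 0.8, 0, 0, 0, 0, 0, 0, 1, 0, 0, 0, 0, 0, 0, 1, 0, 0, 0, 0, 0, 0, 1, 0, 0, 0, 0, 0, 0, 1, 0, 0, 0, 0, 0, 0, 1, 0, 0, 0, 0, 0, 0, 1],
  "newtons": 100
}}

```text
t: 3.4
tcp_pos: [0.463, -0.3894, 0.0584]
tcp_rot: [180.0, 0.0, -93.0]
wrist_force: [-0.6, 0.1, 0.7]
grip_width: 0.001
```

>>> {"fn": "step_arm", "kwargs": {
  "rows": [0, 0, -3, 0, 0, 0, 1, 0, 0, -10, 0, 0, 0, 1, 0, 0, -20, 0, 0, 0, 1, 0, 0, -25, 0, 0, 0, 1, 0, 0, -20, 0, 0, 0, 1, 0, 0, -7, 0, 0, 0, 1, 0, 0, 0, 0, 0, 0, 1, 0, 0, 0, 0, 0, 0, 1],
  "newtons": 100
}}

```text
t: 4.2
tcp_pos: [0.4627, -0.389, 0.1427]
tcp_rot: [180.0, 0.0, -93.0]
wrist_force: [0.2, -0.2, 0.3]
grip_width: -0.003
```

Run:
```python
from plant import r,cams
import cv2,pickle
o=r.observe();print(o['joints'],o['tcp_pos'],o['tcp_rot'],o['wrist_force'],o['torque'],o['grip_width'])
im=cams.camera('wrist');pickle.dump(cams.calibration('wrist'),open('cw3.pkl','wb'))
cv2.imwrite('pics/w3.png',im)
cv2.imwrite('pics/s3.png',cams.camera('side')[280:480,160:460].repeat(2,0).repeat(2,1))
```

```text
[-4.96630489e+01  1.17952806e+01  1.04156748e+02 -1.33927691e-04
  6.41158012e+01  4.33845872e+01] [ 0.46269063 -0.38899144  0.14268661] [ 1.79953321e+02  4.92131233e-02 -9.30475976e+01] [ 0.20744401 -0.24357303  0.27716447] [ 0.00773351 -0.02032399  0.03998745] -0.00297203677410664
```

View pics/w3.png

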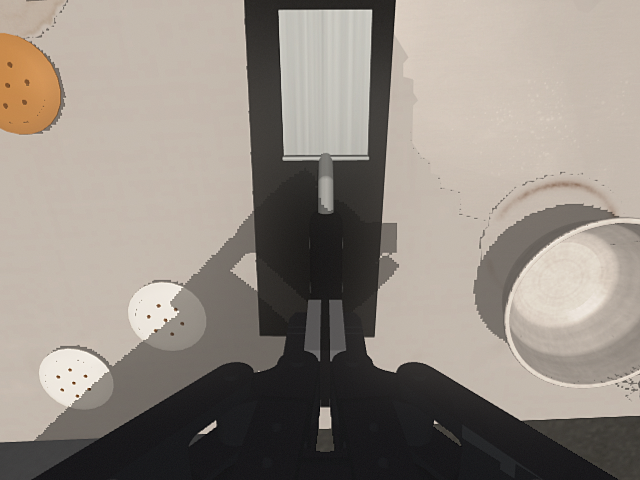

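View pics/s3.png

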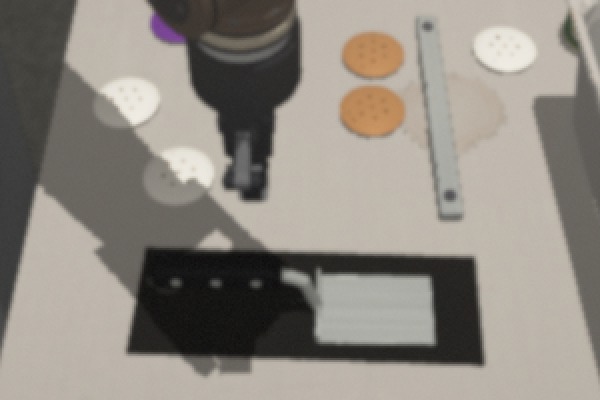

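The gripper shut fully without catching the handle. I'll check the TCP geometry against the images before trying again.

Run:
```python
from h import *
import pickle
from plant import cams,r
print(r.tips_ahead)
c=pickle.load(open('cw3.pkl','rb'))
s=cams.calibration('side')
P=np.array([.4627,-.389,.1427])
for dz in (0,-.003,-.022): print(dz,proj(c,P+[0,0,dz]),proj(s,P+[0,0,dz]))
P=np.array([.463,-.3894,.0582])
for dz in (0,-.003,-.022): print(dz,proj(s,P+[0,0,dz]))
# handle: rays from w1 and w3 of handle front top
a=pickle.load(open('cw1.pkl','rb'))
def tri(l):
    A=np.zeros((3,3));b=np.zeros(3)
    for c,uv in l:
        o,d=ray(c,uv); d=d/np.linalg.norm(d); M=np.eye(3)-np.outer(d,d); A+=M;b+=M@o
    return np.linalg.solve(A,b)
for name,l in dict(hf=[(a,(324,172)),(c,(326,212))],bl=[(a,(289,10)),(c,(278,10))],br=[(a,(363,10)),(c,(372,10))],rl=[(a,(289,132)),(c,(283,160))],rr=[(a,(360,132)),(c,(369,160))]).items(): print(name,tri(l))
```

```text
0.022
0 [327.64940843 306.28203127] [287.49800922 381.8089588 ]
-0.003 [327.61111061 302.99904931] [287.57898821 383.02601171]
-0.022 [327.39471256 284.44888214] [288.08317119 390.60350053]
0 [289.82560109 414.25024747]
-0.003 [289.89647535 415.32102056]
-0.022 [290.33820689 421.99473089]
hf [ 0.47811756 -0.3893039   0.04144718]
bl [ 0.59403979 -0.37024078  0.06407719]
br [ 0.61129656 -0.43069799 -0.03690103]
rl [ 0.50970226 -0.35955548  0.00814973]
rr [ 0.50735429 -0.42177927  0.01441823]
```

Run:
```python
import cv2
im=cv2.imread('pics/w3.png')
cv2.imwrite('pics/w3c.png',cv2.resize(cv2.convertScaleAbs(im[190:440,220:440],alpha=2.5,beta=40),None,fx=2.4,fy=2.4,interpolation=cv2.INTER_CUBIC))
im=cv2.imread('pics/w2.png')
cv2.imwrite('pics/w2c.png',cv2.resize(cv2.convertScaleAbs(im[230:480,160:500],alpha=2.5,beta=40),None,fx=2.2,fy=2.2,interpolation=cv2.INTER_CUBIC))
```

```text
(no output)
```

View pics/w3c.png

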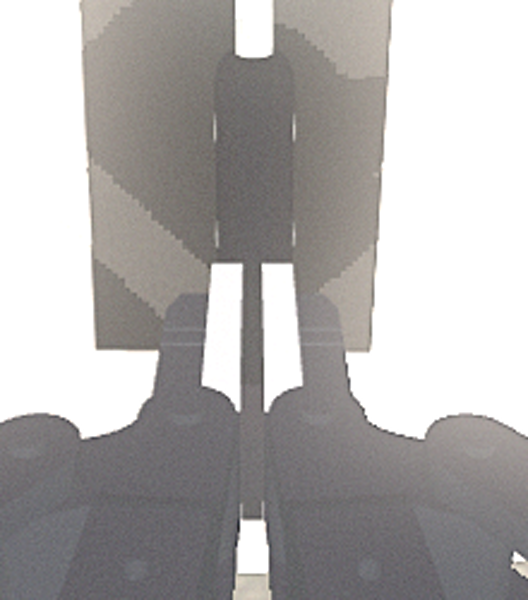

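View pics/w2c.png

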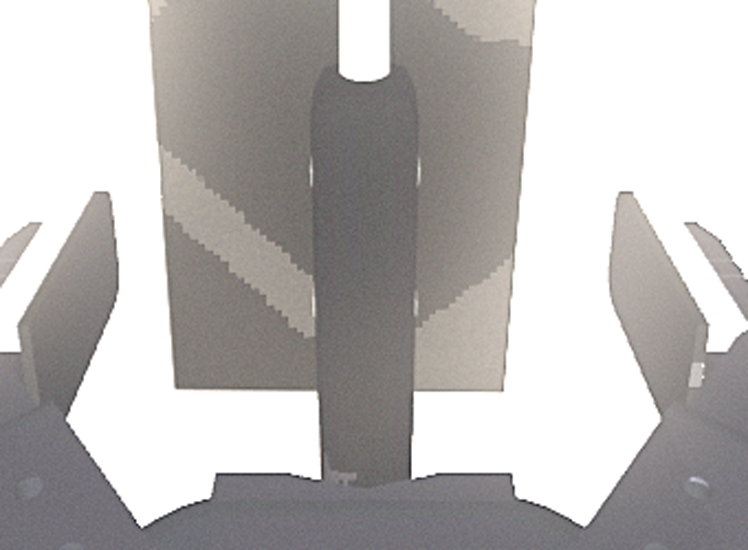

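Run:
```python
from h import *
import pickle
from plant import cams,r
c=pickle.load(open('cw3.pkl','rb'))
s=cams.calibration('side')
P=np.array([.4627,-.389,.1427])
for dx in (.011,0,-.011):
  for dz in (.02,.01,0,-.01,-.022): print(dx,dz,proj(c,P+[dx,0,dz]).round(1),proj(s,P+[dx,0,dz]).round(1))
P=np.array([.463,-.3894,.0582])
for dy in (-.0425,-.057):
  for dz in (.013,0,-.009,-.022): print(dy,dz,proj(s,P+[0,dy,dz]).round(1))
im=cams.camera('side')
cv2.imwrite('pics/s4.png',cv2.resize(cv2.convertScaleAbs(im[340:440,230:370],alpha=2.,beta=30),None,fx=5,fy=5,interpolation=cv2.INTER_CUBIC))
```

```text
0.011 0.02 [326.5 306.2] [294.3 373.3]
0.011 0.01 [326.4 294.1] [294.6 377.5]
0.011 0 [326.4 283.5] [294.8 381.6]
0.011 -0.01 [326.3 273.9] [295.  385.6]
0.011 -0.022 [326.2 263.7] [295.2 390.4]
0 0.02 [327.9 331.3] [286.9 373.5]
0 0.01 [327.8 318.1] [287.2 377.7]
0 0 [327.6 306.3] [287.5 381.8]
0 -0.01 [327.5 295.7] [287.8 385.8]
0 -0.022 [327.4 284.4] [288.1 390.6]
-0.011 0.02 [329.3 355.2] [279.6 373.7]
-0.011 0.01 [329.1 340.9] [279.9 377.9]
-0.011 0 [328.9 328.2] [280.2 382. ]
-0.011 -0.01 [328.7 316.7] [280.5 386. ]
-0.011 -0.022 [328.5 304.4] [280.9 390.8]
-0.0425 0.013 [289.2 433.7]
-0.0425 0 [289.5 438.3]
-0.0425 -0.009 [289.7 441.5]
-0.0425 -0.022 [290. 446.]
-0.057 0.013 [289.  442.4]
-0.057 0 [289.4 447. ]
-0.057 -0.009 [289.6 450.2]
-0.057 -0.022 [289.9 454.6]
```

View pics/s4.png

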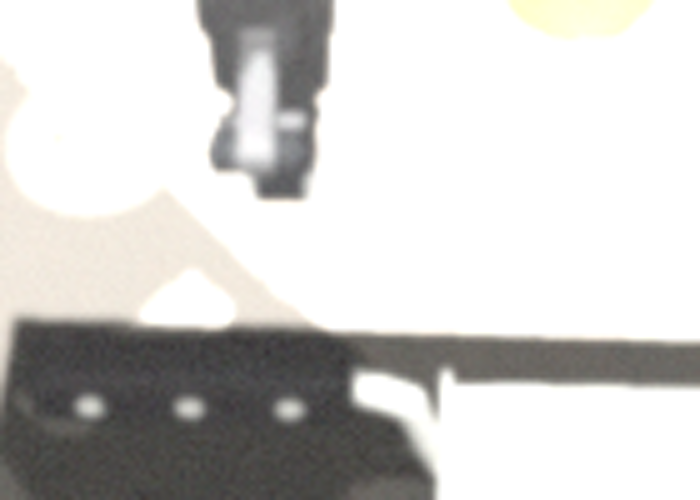

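The images put the fingertips about 6–10 mm behind the TCP when shut: side row 379 against a predicted 391, and wrist row 299 against 264. The stated figure is 22 mm ahead, so the pads closed above the handle. I'll go about 28 mm lower, which is safe under either reading.

>>> {"fn": "step_arm", "kwargs": {
  "rows": [0, 0, 0, 0, 0, 0, 0, 0, 0, 0, 0, 0, 0, 0, 0, 0, 0, 0, 0, 0, 0, 0, 0, 10, 0, 0, 0, 0, 0, 0, 25, 0, 0, 0, 0, 0, 0, 25, 0, 0, 0, 0, 0, 0, 20, 0, 0, 0, 0, 0, 0, 10, 0, 0, 0, 0, 0, 0, 8, 0, 0, 0, 0, 0, 0, 6, 0, 0, 0, 0, 0, 0, 4, 0, 0, 0, 0, 0, 0, 4, 0, 0, 0, 0, 0, 0, 0, 0, 0, 0, 0],
  "newtons": 40
}}

```text
t: 5.65
tcp_pos: [0.463, -0.3894, 0.0314]
tcp_rot: [180.0, 0.0, -93.0]
wrist_force: [-0.4, 0.6, 0.9]
grip_width: 1.002
```

Run:
```python
from plant import r,cams
import cv2
o=r.observe();print(o['joints'],o['tcp_pos'],o['wrist_force'],o['grip_width'])
im=cams.camera('side')
cv2.imwrite('pics/s5.png',cv2.resize(cv2.convertScaleAbs(im[380:470,220:370],alpha=2.,beta=30),None,fx=5,fy=5,interpolation=cv2.INTER_CUBIC))
```

```text
[-4.96633671e+01  2.02008014e+01  1.06993482e+02 -1.78358460e-03
  5.28071147e+01  4.33842481e+01] [ 0.46304712 -0.38942557  0.03135302] [-0.44997908  0.57375493  0.85716181] 1.001934198546081
```

View pics/s5.png

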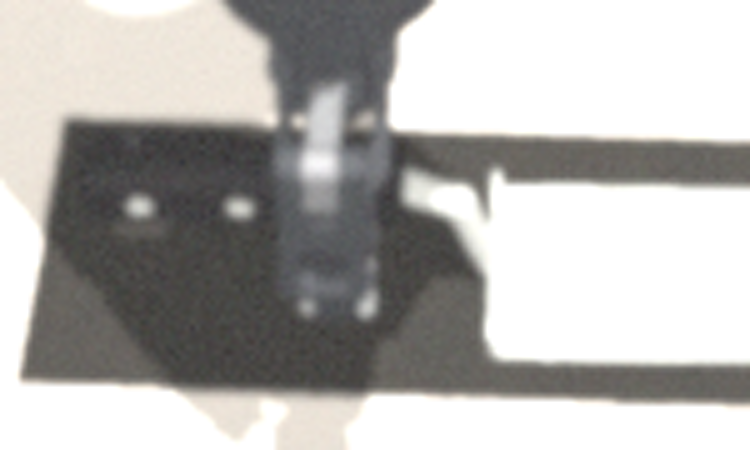

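>>> {"fn": "step_arm", "kwargs": {
  "rows": [0, 0, 0, 0, 0, 0, 0.5, 0, 0, 0, 0, 0, 0, 0.8, 0, 0, 0, 0, 0, 0, 1, 0, 0, 0, 0, 0, 0, 1, 0, 0, 0, 0, 0, 0, 1, 0, 0, 0, 0, 0, 0, 1, 0, 0, 0, 0, 0, 0, 1, 0, 0, 0, 0, 0, 0, 1],
  "newtons": 100
}}

```text
t: 6.5
tcp_pos: [0.4631, -0.3895, 0.0318]
tcp_rot: [-180.0, -0.0, -93.0]
wrist_force: [-1.5, 0.1, 4.2]
grip_width: 0.228
```

Run:
```python
from plant import r,cams
import cv2
o=r.observe();print(o['tcp_pos'],o['wrist_force'],o['grip_width'])
cv2.imwrite('pics/w6.png',cams.camera('wrist'))
```

```text
[ 0.46309165 -0.38951688  0.03180026] [-1.49825925  0.10540762  4.21881055] 0.2281273931571283
```

View pics/w6.png

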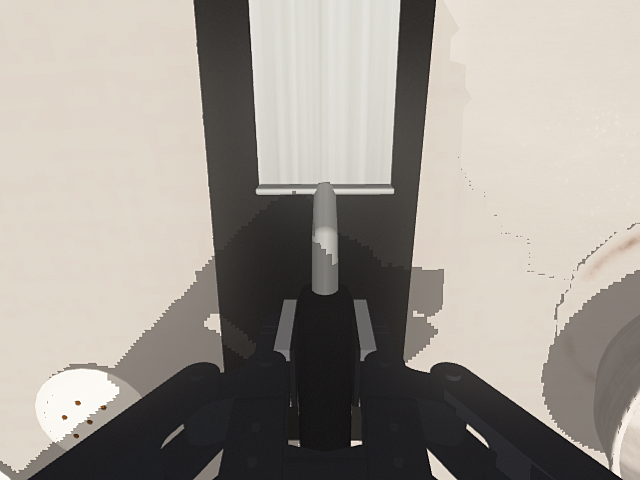

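Now it is gripped, with opening 0.228 (about 19–21 mm). I'll lift, square up to yaw 0 and move behind the nearer oatcake.

>>> {"fn": "step_arm", "kwargs": {
  "rows": [0, 0, -3, 0, 0, 0, 1, 0, 0, -8, 0, 0, 0, 1, 0, 0, -15, 0, 0, 0, 1, 0, 0, -20, 0, 0, 0, 1, 0, 0, -20, 0, 0, 0, 1, 0, 0, -12, 0, 0, 0, 1, 0, 0, -5, 0, 0, -0.026, 1, 0, 0, 0, 0, 0, -0.026, 1, 0, 0, 0, 0, 0, 0, 1],
  "newtons": 100
}}

```text
t: 7.45
tcp_pos: [0.4626, -0.3889, 0.1135]
tcp_rot: [179.9, 0.1, -90.0]
wrist_force: [0.6, 0.7, -2.4]
grip_width: 0.219
```

>>> {"fn": "step_arm", "kwargs": {
  "rows": [-7, 2, 0, 0, 0, 0, 1, -18, 6.7, 0, 0, 0, 0, 1, -18, 6.7, 0, 0, 0, 0, 1, -18, 6.7, 0, 0, 0, 0, 1, -18, 6.7, 0, 0, 0, 0, 1, -18, 6.7, 0, 0, 0, 0, 1, -18, 6.7, 0, 0, 0, 0, 1, -18, 6.7, 0, 0, 0, 0, 1, -18, 6.7, 0, 0, 0, 0, 1, -18, 6.7, 0, 0, 0, 0, 1, -18, 6.7, 0, 0, 0, 0, 1, -18, 6.7, 0, 0, 0, 0, 1, -7, 2, 0, 0, 0, 0, 1, 0, 0, 0, 0, 0, 0, 1, 0, 0, 0, 0, 0, 0, 1],
  "newtons": 100
}}

```text
t: 8.95
tcp_pos: [0.3858, -0.1776, 0.1144]
tcp_rot: [-180.0, -0.0, -90.1]
wrist_force: [0.4, 0.7, -1.5]
grip_width: 0.227
```

Run:
```python
from plant import r,cams
import cv2,pickle
o=r.observe();print(o)
im=cams.camera('wrist');pickle.dump(cams.calibration('wrist'),open('cw7.pkl','wb'))
cv2.imwrite('pics/w7.png',im)
cv2.imwrite('pics/s7.png',cams.camera('side')[230:430,160:460].repeat(2,0).repeat(2,1))
```

```text
{'t': 8.95, 'joints': array([-3.84586518e+01, -9.80699250e+00,  1.29347274e+02, -1.12411676e-02,
        6.04302651e+01,  5.16075922e+01]), 'joint_vel': array([-0.49648596,  0.51960908, -0.86277688,  0.19239585, -0.01654496,
       -0.00119165]), 'effort': array([ 2.79060407e-01, -2.03614944e+01, -2.66857642e+01,  5.66983118e-02,
       -3.69277492e-02,  5.77239898e-04]), 'tcp_pos': array([ 0.38581825, -0.17764256,  0.11444161]), 'tcp_rot': array([-1.79982989e+02, -2.59568178e-02, -9.00607030e+01]), 'wrist_force': array([ 0.36092686,  0.71964316, -1.46270908]), 'torque': array([0.02386214, 0.05028821, 0.02160326]), 'grip_width': 0.22687705602271985}
```

View pics/w7.png

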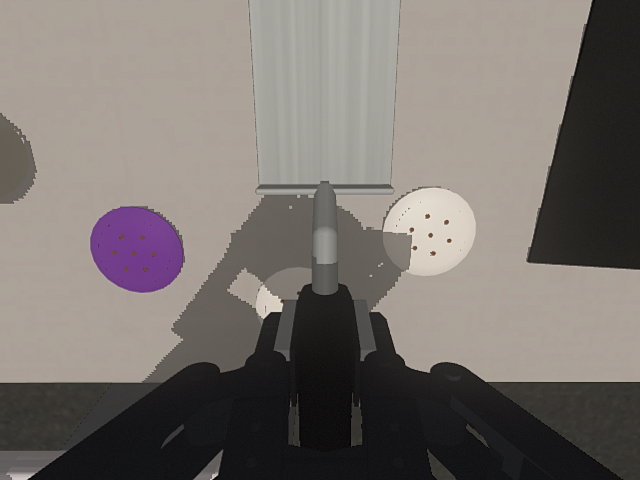

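View pics/s7.png

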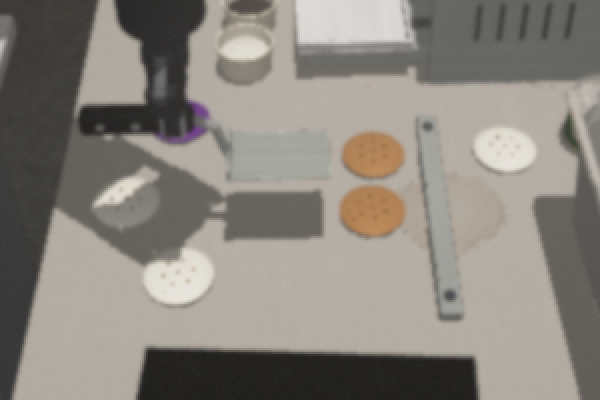

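Run:
```python
from h import *
import pickle
c=pickle.load(open('cw7.pkl','rb')); 
print('white',atz(c,(430,231),.0046), atz(c,(285,295),.0046),'purple',atz(c,(137,249),.0046))
print('white left edge',atz(c,(383,231),.005))
print('blade rear',atz(c,(258,187),.114-.027),atz(c,(392,187),.114-.027))
```

```text
white [ 0.38547023 -0.25115374  0.0046    ] [ 0.33554643 -0.14734528  0.0046    ] purple [ 0.37223075 -0.04275558  0.0046    ]
white left edge [ 0.38564024 -0.21798332  0.005     ]
blade rear [ 0.43341775 -0.14584419  0.087     ] [ 0.43334304 -0.20837339  0.087     ]
```

>>> {"fn": "step_arm", "kwargs": {
  "rows": [0, 0, 10, 0, 0, 0, 1, 0, 0, 25, 0, 0, 0, 1, 0, 0, 25, 0, 0, 0, 1, 0, 0, 15, 0, 0, 0, 1, 0, 0, 5, 0, 0, 0, 1, 0, 0, 3, 0, 0, 0, 1, 0, 0, 2, 0, 0, 0, 1, 0, 0, 0, 0, 0, 0, 1, 0, 0, 0, 0, 0, 0, 1]
}}

```text
t: 9.95
tcp_pos: [0.3862, -0.1778, 0.0302]
tcp_rot: [-179.9, -0.1, -90.1]
wrist_force: [0.1, 0.6, -2.3]
grip_width: 0.222
```

Run:
```python
from plant import r,cams
import cv2,pickle
o=r.observe();print(o['tcp_pos'],o['tcp_rot'],o['wrist_force'],o['torque'])
im=cams.camera('side')
cv2.imwrite('pics/s8.png',cv2.resize(im[270:370,190:350],None,fx=5,fy=5,interpolation=cv2.INTER_CUBIC))
```

```text
[ 0.38617349 -0.17775043  0.03016711] [-1.79924932e+02 -5.91099674e-02 -9.00650313e+01] [ 0.07255651  0.64917459 -2.29239313] [-0.01821907  0.10230188  0.02205746]
```

View pics/s8.png

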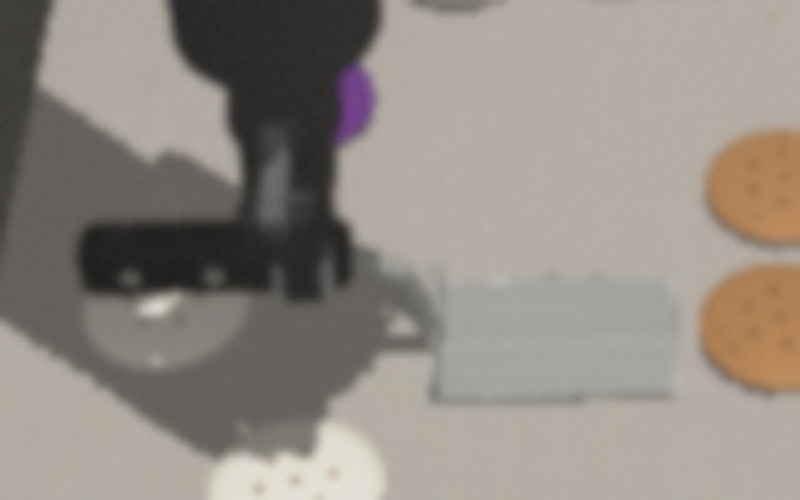

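>>> {"fn": "step_arm", "kwargs": {
  "rows": [0, 0, 0, -0.008, 0, 0, 1, 0, 0, 0, -0.007, 0, 0, 1, 0, 0, 0.5, 0, 0, 0, 1, 0, 0, 0, 0, 0, 0, 1]
}}

```text
t: 10.4
tcp_pos: [0.3865, -0.1779, 0.0296]
tcp_rot: [179.3, -0.1, -90.1]
wrist_force: [-1.0, 0.2, 2.7]
grip_width: 0.221
```

>>> {"fn": "step_arm", "kwargs": {
  "rows": [0, -4, 0, 0, 0, 0, 1, 0, -8, 0, 0, 0, 0, 1, 0, -8, 0, 0, 0, 0, 1, 0, -8, 0, 0, 0, 0, 1, 0, -8, 0, 0, 0, 0, 1, 0, -8, 0, 0, 0, 0, 1, 0, -8, 0, 0, 0, 0, 1, 0, -6, 0, 0, 0, 0, 1, 0, -6, 0, 0, 0, 0, 1, 0, -4, 0, 0, 0, 0, 1, 0, 0, 0, 0, 0, 0, 1]
}}

```text
t: 11.5
tcp_pos: [0.4557, -0.178, 0.0289]
tcp_rot: [179.3, -0.1, -90.0]
wrist_force: [-0.8, 0.3, 6.5]
grip_width: 0.224
```

Run:
```python
from plant import r,cams
import cv2,pickle
o=r.observe();print(o['tcp_pos'],o['tcp_rot'],o['wrist_force'],o['torque'])
im=cams.camera('side')
cv2.imwrite('pics/s9.png',cv2.resize(im[270:370,250:410],None,fx=5,fy=5,interpolation=cv2.INTER_CUBIC))
cv2.imwrite('pics/w9.png',cams.camera('wrist'))
```

```text
[ 0.45571595 -0.17799197  0.02885106] [ 1.79302197e+02 -7.54169826e-02 -9.00484599e+01] [-0.78842494  0.26170144  6.46145258] [ 0.18163541 -0.58507012  0.0586166 ]
```

View pics/s9.png

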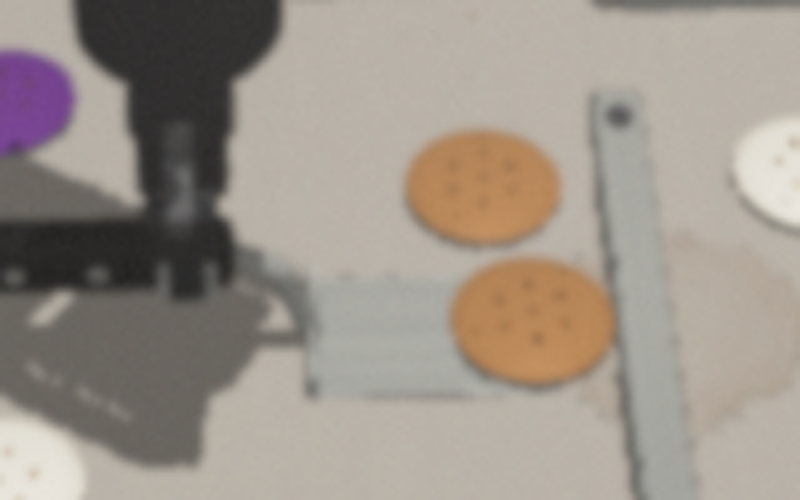

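View pics/w9.png

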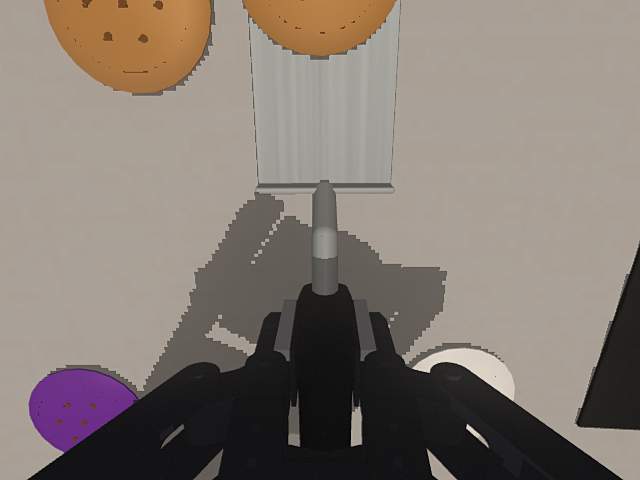

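>>> {"fn": "step_arm", "kwargs": {
  "rows": [0, -4, 0, 0, 0, 0, 1, 0, -5, 0, 0, 0, 0, 1, 0, -5, 0, 0, 0, 0, 1, 0, -4, 0, 0, 0, 0, 1, 0, -2, 0, 0, 0, 0, 1, 0, 0, 0, 0, 0, 0, 1]
}}

```text
t: 12.2
tcp_pos: [0.4756, -0.1781, 0.0289]
tcp_rot: [179.3, -0.1, -90.0]
wrist_force: [-1.2, -0.3, 8.1]
grip_width: 0.226
```

>>> {"fn": "step_arm", "kwargs": {
  "rows": [0, -3, 0, 0, 0, 0, 1, 0, 0, 0, 0, 0, 0, 1, 0, 0, -1, 0.02, 0, 0, 1, 0, 0, -1, 0.02, 0, 0, 1, 0, 1, -2, 0.02, 0, 0, 1, 0, 1, -3, 0.02, 0, 0, 1, 0, 1, -3, 0, 0, 0, 1, 0, 0, -5, 0, 0, 0, 1, 0, 0, -8, 0, 0, 0, 1, 0, 0, -8, 0, 0, 0, 1, 0, 0, -5, 0, 0, 0, 1, 0, 0, 0, 0, 0, 0, 1]
}}

```text
t: 13.4
tcp_pos: [0.4724, -0.178, 0.0648]
tcp_rot: [-176.1, -0.1, -90.1]
wrist_force: [-0.5, -0.1, -2.4]
grip_width: 0.228
```

Run:
```python
from plant import r,cams
import cv2,pickle
o=r.observe();print(o['tcp_pos'],o['tcp_rot'],o['wrist_force'],o['torque'])
im=cams.camera('side')
cv2.imwrite('pics/s10.png',cv2.resize(im[240:360,250:410],None,fx=5,fy=5,interpolation=cv2.INTER_CUBIC))
cv2.imwrite('pics/w10.png',cams.camera('wrist'))
```

```text
[ 0.4724333  -0.17797414  0.06482925] [-1.76140159e+02 -9.06552741e-02 -9.00637048e+01] [-0.46825223 -0.0780761  -2.43114529] [-0.07729528  0.22085552 -0.05095446]
```

View pics/s10.png

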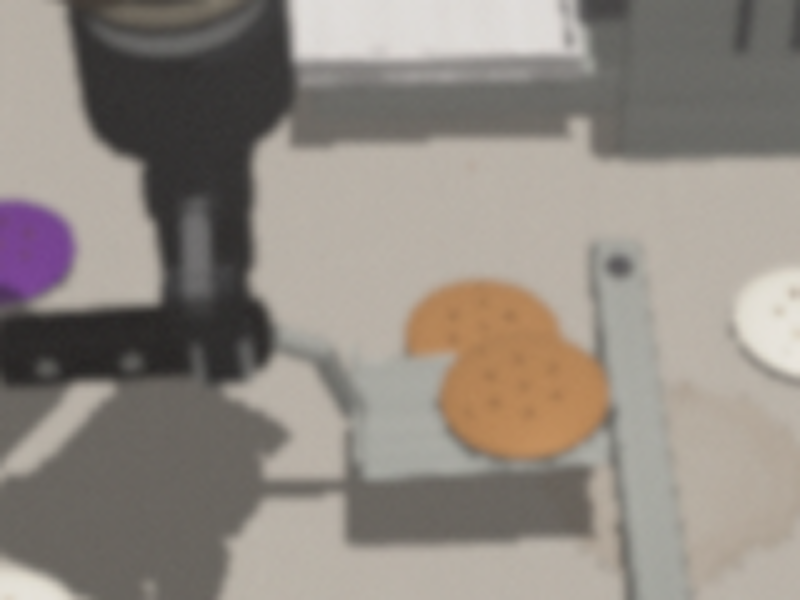

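View pics/w10.png

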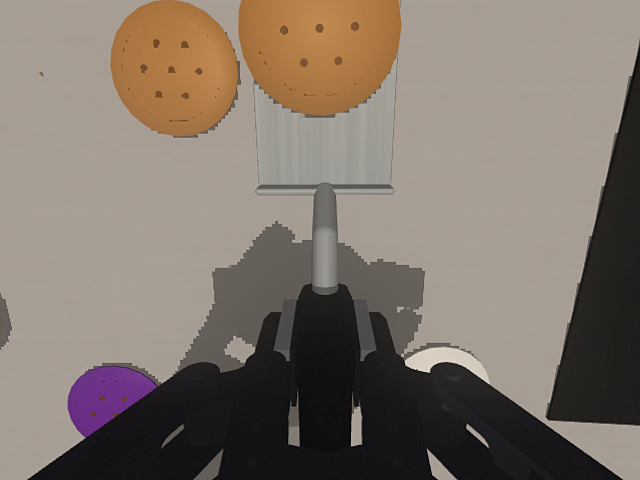

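The oatcake lies centred on the blade, towards the nose. I'll lift and carry it to the tray gently.

>>> {"fn": "step_arm", "kwargs": {
  "rows": [0, 0, -4, 0, 0, 0, 1, 0, 0, -8, 0, 0, 0, 1, 0, 0, -12, 0, 0, 0, 1, 0, 0, -12, 0, 0, 0, 1, 0, 0, -12, 0, 0, 0, 1, 0, 0, -8, 0, 0, 0, 1, 0, 0, -5, 0, 0, 0, 1, 0, 0, -3, 0, 0, 0, 1, 0, 0, 0, 0, 0, 0, 1]
}}

```text
t: 14.4
tcp_pos: [0.4674, -0.1775, 0.1275]
tcp_rot: [-176.3, -0.0, -90.1]
wrist_force: [-0.1, -0.4, -2.7]
grip_width: 0.229
```

>>> {"fn": "step_arm", "kwargs": {
  "rows": [-3, 0, 0, 0, 0, 0, 1, -7, 0, 0, 0, 0, 0, 1, -12, 0, 0, 0, 0, 0, 1, -17, 1, 0, 0, 0, 0, 1, -21, 1, 0, 0, 0, 0, 1, -21, 1, 0, 0, 0, 0, 1, -21, 1, 0, 0, 0, 0, 1, -21, 1, 0, 0, 0, 0, 1, -21, 1, 0, 0, 0, 0, 1, -21, 1, 0, 0, 0, 0, 1, -21, 1, 0, 0, 0, 0, 1, -21, 1, 0, 0, 0, 0, 1, -21, 1, 0, 0, 0, 0, 1, -21, 0, 0, 0, 0, 0, 1, -21, 0, 0, 0, 0, 0, 1]
}}

```text
t: 15.9
tcp_pos: [0.4568, 0.0944, 0.1262]
tcp_rot: [-176.3, 0.0, -90.0]
wrist_force: [0.8, -0.1, -1.6]
grip_width: 0.221
```

>>> {"fn": "step_arm", "kwargs": {
  "rows": [-21, 0, 0, 0, 0, 0, 1, -21, 0, 0, 0, 0, 0, 1, -21, 0, 0, 0, 0, 0, 1, -21, 0, 0, 0, 0, 0, 1, -17, 0, 0, 0, 0, 0, 1, -12, 0, 0, 0, 0, 0, 1, -7, 0, 0, 0, 0, 0, 1, -3, 0, 0, 0, 0, 0, 1, 0, 0, 0, 0, 0, 0, 1, 0, 0, 0, 0, 0, 0, 1]
}}

```text
t: 16.9
tcp_pos: [0.4578, 0.2152, 0.1265]
tcp_rot: [-176.3, -0.0, -90.1]
wrist_force: [0.5, 0.0, -2.6]
grip_width: 0.222
```

Run:
```python
from plant import r,cams
import cv2,pickle
o=r.observe();print(o['joints'],o['tcp_pos'],o['tcp_rot'],o['wrist_force'],o['torque'])
im=cams.camera('side')
cv2.imwrite('pics/s11.png',cv2.resize(im[110:350,230:480],None,fx=3.2,fy=3.2,interpolation=cv2.INTER_CUBIC)[:600])
cv2.imwrite('pics/w11.png',cams.camera('wrist'));pickle.dump(cams.calibration('wrist'),open('cw11.pkl','wb'))
```

```text
[ 14.15836257  -1.41317631 120.35199309  -1.09885287  57.47645091
 104.81674992] [0.45780988 0.21517825 0.12646738] [-1.76293027e+02 -1.47616610e-02 -9.00970518e+01] [ 0.47736019  0.02586424 -2.60819206] [ 0.03040494  0.2113761  -0.0309484 ]
```

View pics/s11.png

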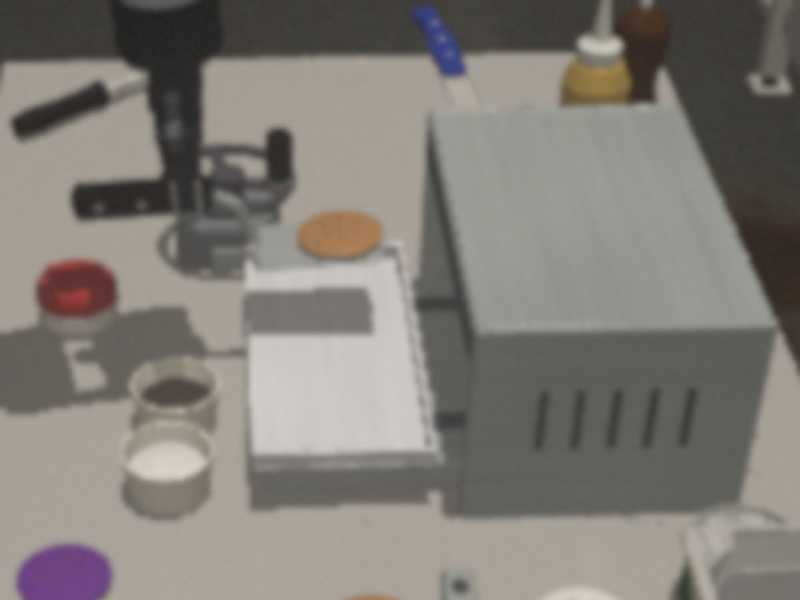

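View pics/w11.png

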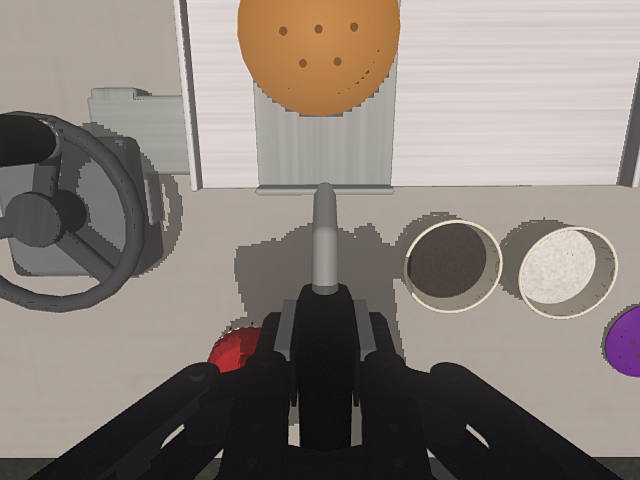

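Run:
```python
from h import *
import pickle
c=pickle.load(open('cw11.pkl','rb'))
for n,p,z in [('Lrim top',(193,188),.052),('Lrim top far',(178,0),.052),('Rrim top',(634,187),.052),('R inner foot',(616,185),.04),('R inner far',(634,0),.04),('near edge',(450,185),.04),('near edge L',(230,187),.04)]: print(n,atz(c,p,z).round(4))
print('oat',atz(c,(319,28),.127-.024+.01).round(3))
import cv2
# wheel hub & knob top, pots
for n,p,z in [('hub',(35,220),.07),('knob',(30,137),.119),('pepper',(452,266),.038),('salt',(567,272),.038)]: print(n,atz(c,p,z).round(4))
```

```text
Lrim top [0.4998 0.2943 0.052 ]
Lrim top far [0.5991 0.2933 0.052 ]
Rrim top [0.4999 0.0322 0.052 ]
R inner foot [0.4996 0.0343 0.04  ]
R inner far [0.6022 0.044  0.04  ]
near edge [0.4997 0.1378 0.04  ]
near edge L [0.4987 0.2751 0.04  ]
oat [0.572 0.218 0.113]
hub [0.4844 0.3784 0.07  ]
knob [0.5299 0.3368 0.119 ]
pepper [0.4457 0.1315 0.038 ]
salt [0.4413 0.0543 0.038 ]
```

>>> {"fn": "step_arm", "kwargs": {
  "rows": [0, 0, 1, -0.01, 0, 0, 1, 0, 0, 2, -0.02, 0, 0, 1, 0, 0, 2, -0.02, 0, 0, 1, 0, 0, 2, -0.02, 0, 0, 1, 0, 0, 2, -0.02, 0, 0, 1, 0, 0, 2, -0.02, 0, 0, 1, 0, 0, 2, -0.02, 0, 0, 1, 0, 0, 2, -0.02, 0, 0, 1, 0, 0, 2, -0.02, 0, 0, 1, 0, 0, 2, -0.02, 0, 0, 1, 0, 0, 1, -0.01, 0, 0, 1, 0, 0, 0, 0, 0, 0, 1, 0, 0, 0, 0, 0, 0, 1]
}}

```text
t: 18.3
tcp_pos: [0.4573, 0.2156, 0.1066]
tcp_rot: [172.3, -0.0, -90.1]
wrist_force: [-0.2, -0.4, -2.8]
grip_width: 0.226
```

Run:
```python
from plant import r,cams
import cv2,pickle
o=r.observe();print(o['tcp_pos'],o['tcp_rot'],o['wrist_force'],o['torque'])
im=cams.camera('side')
cv2.imwrite('pics/s12.png',cv2.resize(im[130:290,240:400],None,fx=3.7,fy=3.7,interpolation=cv2.INTER_CUBIC)[:600])
cv2.imwrite('pics/w12.png',cams.camera('wrist'))
```

```text
[0.45734166 0.21560587 0.10659156] [ 1.72262949e+02 -1.54459433e-03 -9.00679511e+01] [-0.23564026 -0.36991761 -2.80713686] [0.0232551  0.08722065 0.00468807]
```

View pics/s12.png

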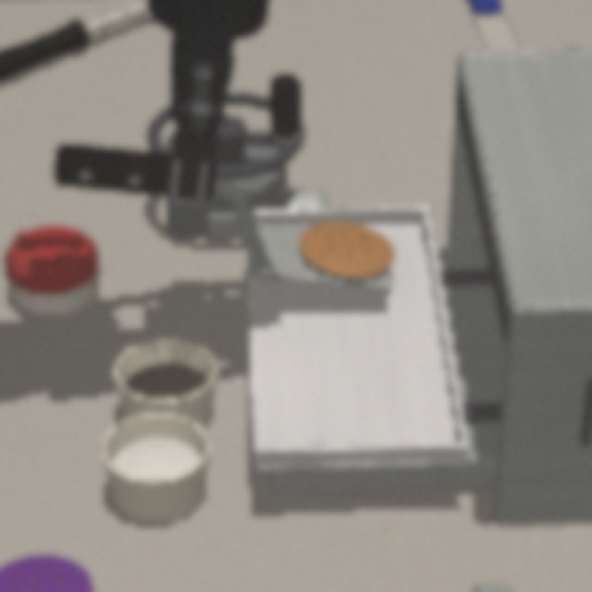

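View pics/w12.png

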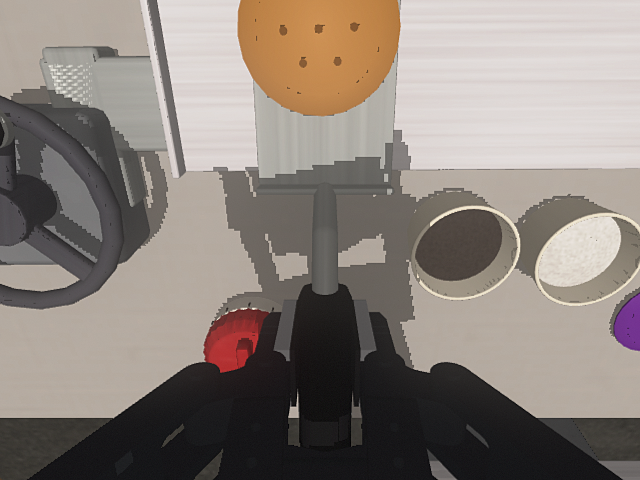

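>>> {"fn": "step_arm", "kwargs": {
  "rows": [0, 0, 2, 0, 0, 0, 1, 0, 0, 3, 0, 0, 0, 1, 0, 0, 1, -0.02, 0, 0, 1, 0, 0, 0, -0.02, 0, 0, 1, 0, 0, 0, -0.02, 0, 0, 1, 0, 0, 0, -0.02, 0, 0, 1, 0, 0, 0, 0, 0, 0, 1, 0, 0, -2.7, -0.02, 0, 0, 1, 0, 0, -2.7, -0.02, 0, 0, 1, 0, 0, -2.7, -0.02, 0, 0, 1, 0, 0, -2.7, -0.02, 0, 0, 1, 0, 0, -2.7, -0.02, 0, 0, 1, 0, 0, 0, 0, 0, 0, 1, 0, 0, 0, 0, 0, 0, 1]
}}

```text
t: 19.8
tcp_pos: [0.4601, 0.2156, 0.1137]
tcp_rot: [161.9, 0.0, -90.1]
wrist_force: [-0.4, -0.1, -2.3]
grip_width: 0.222
```

Run:
```python
from plant import r,cams
import cv2,pickle
o=r.observe();print(o['tcp_pos'],o['tcp_rot'],o['wrist_force'],o['torque'])
im=cams.camera('side')
cv2.imwrite('pics/s13.png',cv2.resize(im[130:290,240:400],None,fx=3.7,fy=3.7,interpolation=cv2.INTER_CUBIC)[:600])
cv2.imwrite('pics/w13.png',cams.camera('wrist'))
```

```text
[0.46005199 0.21556554 0.11368696] [ 1.61946000e+02  8.84724254e-04 -9.00736914e+01] [-0.38873834 -0.12073526 -2.28896962] [-0.04124993 -0.0904055   0.0073465 ]
```

View pics/s13.png

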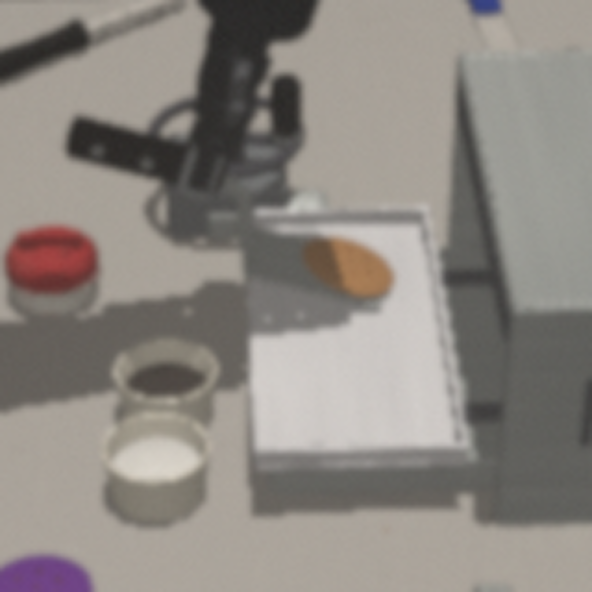

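View pics/w13.png

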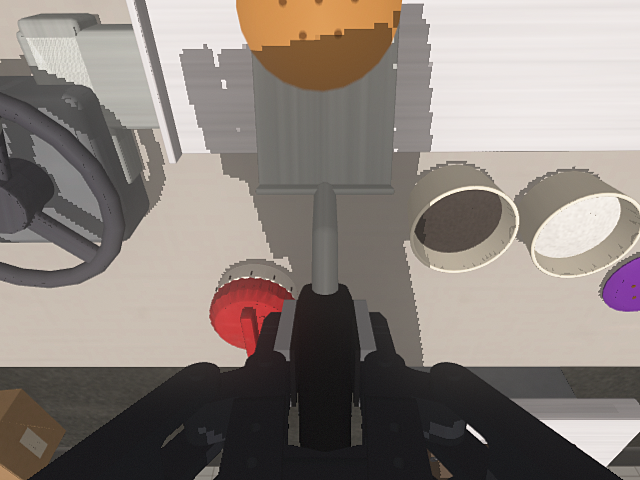

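>>> {"fn": "step_arm", "kwargs": {
  "rows": [0, 3, 1, 0, 0, 0, 1, 0, 6, 2, 0, 0, 0, 1, 0, 8, 2.6, 0, 0, 0, 1, 0, 8, 2.6, 0, 0, 0, 1, 0, 8, 2.6, 0, 0, 0, 1, 0, 8, 2.6, 0, 0, 0, 1, 0, 8, 2.6, 0, 0, 0, 1, 0, 8, 2.6, 0, 0, 0, 1, 0, 6, 2, 0, 0, 0, 1, 0, 3, 1, 0, 0, 0, 1, 0, 0, 0, 0, 0, 0, 1]
}}

```text
t: 21.0
tcp_pos: [0.3902, 0.2157, 0.1137]
tcp_rot: [162.0, 0.0, -90.1]
wrist_force: [1.2, 0.7, -1.2]
grip_width: 0.225
```

Run:
```python
from plant import r,cams
import cv2,pickle
o=r.observe();print(o['tcp_pos'],o['tcp_rot'],o['wrist_force'],o['torque'])
im=cams.camera('side')
cv2.imwrite('pics/s14.png',cv2.resize(im[130:290,240:400],None,fx=3.7,fy=3.7,interpolation=cv2.INTER_CUBIC)[:600])
cv2.imwrite('pics/w14.png',cams.camera('wrist'))
pickle.dump(cams.calibration('wrist'),open('cw14.pkl','wb'))
```

```text
[0.39016528 0.21570765 0.11367352] [ 1.61960058e+02  2.74317630e-03 -9.00579530e+01] [ 1.21327512  0.71412407 -1.24092158] [-0.05517116 -0.19067628 -0.01643447]
```

View pics/s14.png

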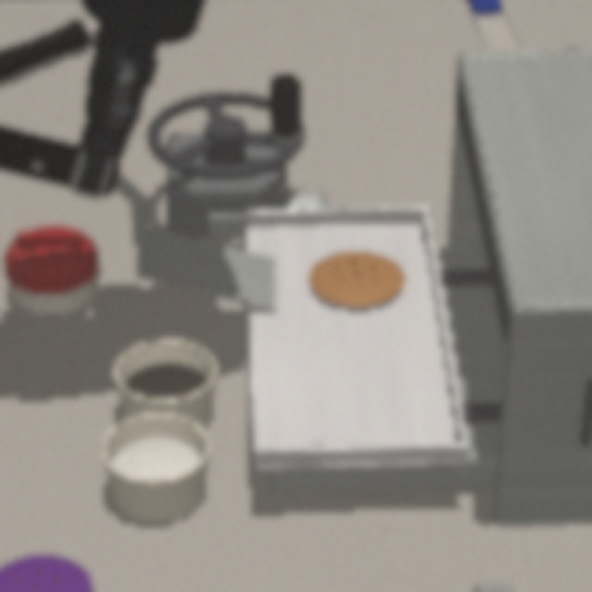

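View pics/w14.png

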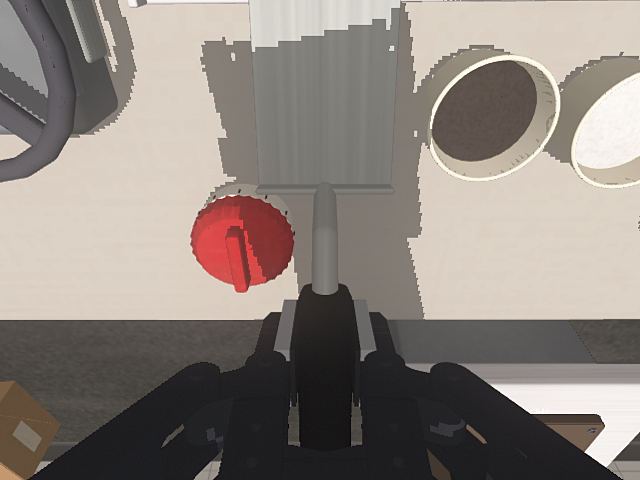

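The first oatcake lies flat on the tray at side pixel (336,205). I'll return level to the bench side for the second.

>>> {"fn": "step_arm", "kwargs": {
  "rows": [0, 5, -14, 0, 0, 0, 1, 0, 7, -20, 0, 0, 0, 1, 0, 0, 0, 0.08, 0, 0, 1, 0, 0, 0, 0.08, 0, 0, 1, 0, 0, 0, 0.08, 0, 0, 1, 0, 0, 0, 0.075, 0, 0, 1, 10, -5, 0, 0, 0, 0, 1, 25, -10, 0, 0, 0, 0, 1, 30, -15, 0, 0, 0, 0, 1, 30, -15, 0, 0, 0, 0, 1, 30, -5, 0, 0, 0, 0, 1, 30, 0, 0, 0, 0, 0, 1, 30, 0, 0, 0, 0, 0, 1, 30, 0, 0, 0, 0, 0, 1, 30, 0, 0, 0, 0, 0, 1, 30, 0, 0, 0, 0, 0, 1, 30, 0, 0, 0, 0, 0, 1, 25, 0, 0, 0, 0, 0, 1, 15, 0, 0, 0, 0, 0, 1, 0, 0, 0, 0, 0, 0, 1]
}}

```text
t: 23.1
tcp_pos: [0.4396, -0.1315, 0.1504]
tcp_rot: [-180.0, -0.0, -90.2]
wrist_force: [1.2, -0.1, -1.4]
grip_width: 0.221
```

Run:
```python
from plant import r,cams
import cv2,pickle
from h import *
o=r.observe();print(o['joints'],o['tcp_pos'],o['tcp_rot'],o['wrist_force'],o['torque'])
im=cams.camera('side')
cv2.imwrite('pics/s15.png',cv2.resize(im[130:410,180:460],None,fx=2.1,fy=2.1,interpolation=cv2.INTER_CUBIC)[:600])
hsv=cv2.cvtColor(im,cv2.COLOR_BGR2HSV)
m=cv2.inRange(hsv,(8,90,90),(18,255,255))
n,l,st,ce=cv2.connectedComponentsWithStats(m)
c=cams.calibration('side')
for i in range(1,n):
    if st[i,4]>80: print(st[i],ce[i],atz(c,ce[i],.0046).round(4),atz(c,ce[i],.0446).round(4))
```

```text
[-2.93577153e+01 -7.71103625e+00  1.23400902e+02 -5.39908707e-03
  6.43010922e+01  6.08941932e+01] [ 0.43955748 -0.13150892  0.15035177] [-1.79994467e+02 -8.64899654e-03 -9.02495680e+01] [ 1.15827796 -0.0912978  -1.36485124] [ 0.03000388  0.142562   -0.0078746 ]
[469  12  16  32 248] [476.43145161  26.53225806] [1.3479 1.7791 0.0046] [1.3055 1.6466 0.0446]
[452  53  25  30 197] [464.47208122  67.1319797 ] [1.1579 1.2465 0.0046] [1.125  1.1405 0.0446]
[  0 124  13  21 163] [  4.26993865 131.11656442] [-0.4946  0.7412  0.0046] [-0.4452  0.6604  0.0446]
[  0 158   7  25 103] [  1.94174757 171.85436893] [-0.3897  0.4796  0.0046] [-0.3455  0.4118  0.0446]
[325 199  23  14 254] [335.94094488 205.20866142] [0.5753 0.2741 0.0046] [0.5714 0.2165 0.0446]
[332 297  30  22 509] [346.30255403 306.95088409] [ 0.5762 -0.1009  0.0046] [ 0.5723 -0.1398  0.0446]
[ 487  385   66   40 1532] [518.67362924 408.20822454] [ 0.8586 -0.3551  0.0046] [ 0.8406 -0.3814  0.0446]
```

View pics/s15.png

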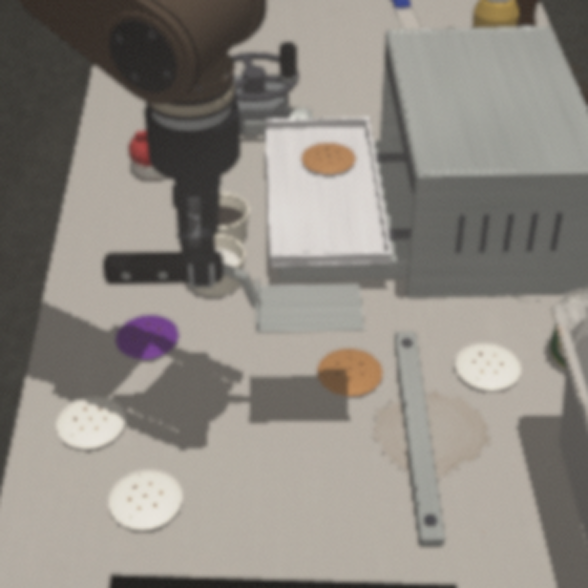

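>>> {"fn": "step_arm", "kwargs": {
  "rows": [-5, 7, 0, 0, 0, -0.003, 1, -10, 16, 0, 0, 0, 0, 1, -10, 15, 0, 0, 0, 0, 1, -5, 7, 0, 0, 0, 0, 1, 0, 0, 10, 0, 0, 0, 1, 0, 0, 25, 0, 0, 0, 1, 0, 0, 30, 0, 0, 0, 1, 0, 0, 30, 0, 0, 0, 1, 0, 0, 15, 0, 0, 0, 1, 0, 0, 6, 0, 0, 0, 1, 0, 0, 3, 0, 0, 0, 1, 0, 0, 0, 0, 0, 0, 1, 0, 0, 0, 0, 0, 0, 1]
}}

```text
t: 24.45
tcp_pos: [0.3951, -0.0999, 0.0316]
tcp_rot: [-179.9, -0.1, -89.9]
wrist_force: [0.5, 0.2, -2.0]
grip_width: 0.223
```

Run:
```python
from plant import r,cams
import cv2,pickle
from h import *
o=r.observe();print(o['joints'],o['tcp_pos'],o['tcp_rot'],o['wrist_force'],o['torque'])
im=cams.camera('side')
cv2.imwrite('pics/s16.png',cv2.resize(im[250:350,230:390],None,fx=5,fy=5,interpolation=cv2.INTER_CUBIC)[:600])
```

```text
[-2.85225583e+01 -3.43565510e+00  1.34098110e+02  1.39185768e-03
  4.92103260e+01  6.13664592e+01] [ 0.39514241 -0.09990284  0.03163625] [-1.79887834e+02 -6.00373377e-02 -8.98899843e+01] [ 0.48961181  0.21705226 -2.03127416] [ 0.01322333  0.10588202 -0.01217182]
```

View pics/s16.png

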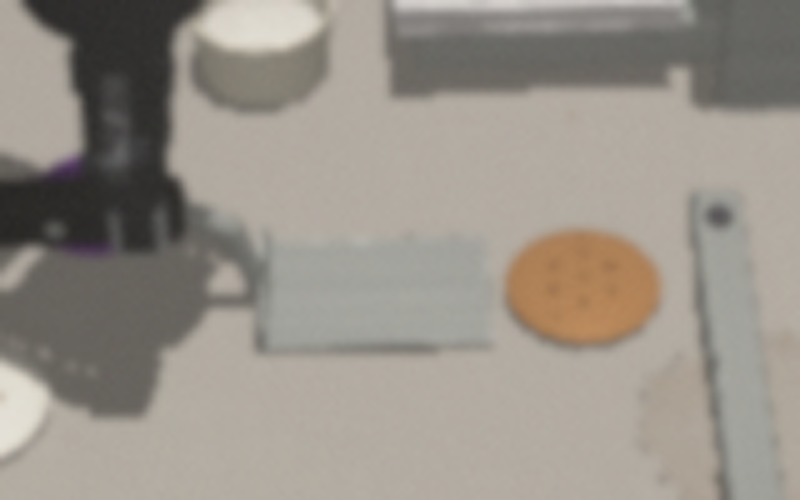

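>>> {"fn": "step_arm", "kwargs": {
  "rows": [0, 0, 1.5, 0, 0, 0, 1, 0, 0, 0, -0.008, 0, 0, 1, 0, 0, 0.5, -0.007, 0, 0, 1, 0, 0, 0, 0, 0, 0, 1]
}}

```text
t: 24.9
tcp_pos: [0.3954, -0.0999, 0.0296]
tcp_rot: [179.3, -0.1, -89.9]
wrist_force: [-0.8, 0.9, 2.1]
grip_width: 0.223
```

>>> {"fn": "step_arm", "kwargs": {
  "rows": [0, -4, 0, 0, 0, 0, 1, 0, -8, 0, 0, 0, 0, 1, 0, -8, 0, 0, 0, 0, 1, 0, -8, 0, 0, 0, 0, 1, 0, -8, 0, 0, 0, 0, 1, 0, -8, 0, 0, 0, 0, 1, 0, -8, 0, 0, 0, 0, 1, 0, -6, 0, 0, 0, 0, 1, 0, -6, 0, 0, 0, 0, 1, 0, -6, 0, 0, 0, 0, 1, 0, -4, 0, 0, 0, 0, 1, 0, -2, 0, 0, 0, 0, 1, 0, 0, 0, 0, 0, 0, 1]
}}

```text
t: 26.2
tcp_pos: [0.4723, -0.0999, 0.0288]
tcp_rot: [179.3, -0.1, -89.9]
wrist_force: [-2.6, 1.2, 7.6]
grip_width: 0.225
```

Run:
```python
from plant import r,cams
import cv2,pickle
from h import *
o=r.observe();print(o['joints'],o['tcp_pos'],o['tcp_rot'],o['wrist_force'],o['torque'])
im=cams.camera('side')
cv2.imwrite('pics/s17.png',cv2.resize(im[250:350,250:410],None,fx=5,fy=5,interpolation=cv2.INTER_CUBIC)[:600])
```

```text
[-23.81347727   7.0806599  123.61315474  -0.44456419  49.92310024
  66.35918584] [ 0.47231913 -0.09986231  0.02884279] [ 1.79298916e+02 -6.10629675e-02 -8.98842401e+01] [-2.64352609  1.15582734  7.61880315] [ 0.17170002 -0.39311069  0.03426539]
```

View pics/s17.png

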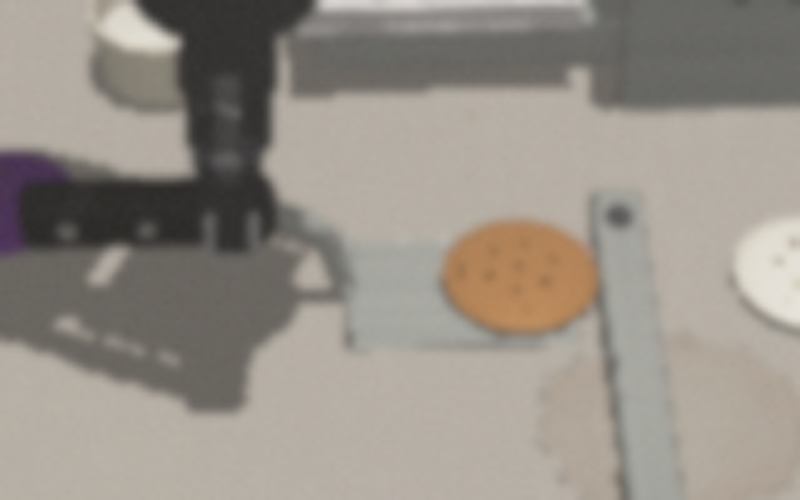

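>>> {"fn": "step_arm", "kwargs": {
  "rows": [0, -4, 0, 0, 0, 0, 1, 0, -3, 0, 0, 0, 0, 1, 0, -1, 0, 0, 0, 0, 1, 0, 0, 0, 0, 0, 0, 1, 0, 0, -1, 0.02, 0, 0, 1, 0, 0, -1, 0.02, 0, 0, 1, 0, 1, -2, 0.02, 0, 0, 1, 0, 1, -3, 0.02, 0, 0, 1, 0, 1, -3, 0, 0, 0, 1, 0, 0, -5, 0, 0, 0, 1, 0, 0, -8, 0, 0, 0, 1, 0, 0, -8, 0, 0, 0, 1, 0, 0, -5, 0, 0, 0, 1, 0, 0, 0, 0, 0, 0, 1]
}}

```text
t: 27.65
tcp_pos: [0.4741, -0.0997, 0.0646]
tcp_rot: [-176.1, -0.1, -89.9]
wrist_force: [0.5, -0.1, -1.8]
grip_width: 0.223
```

Run:
```python
from plant import r,cams
import cv2,pickle
from h import *
o=r.observe();print(o['tcp_pos'],o['tcp_rot'],o['wrist_force'],o['torque'])
cv2.imwrite('pics/w18.png',cams.camera('wrist'))
```

```text
[ 0.47405654 -0.09970827  0.06462416] [-1.76134679e+02 -6.62115842e-02 -8.98936761e+01] [ 0.48659247 -0.07211327 -1.81689462] [0.00552485 0.17633666 0.04646452]
```

View pics/w18.png

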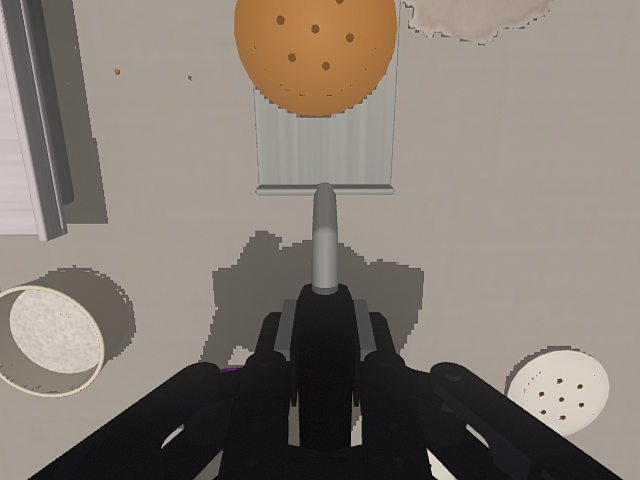

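>>> {"fn": "step_arm", "kwargs": {
  "rows": [0, 0, -4, 0, 0, 0, 1, 0, 0, -8, 0, 0, 0, 1, 0, 0, -12, 0, 0, 0, 1, 0, 0, -12, 0, 0, 0, 1, 0, 0, -12, 0, 0, 0, 1, 0, 0, -8, 0, 0, 0, 1, 0, 0, -5, 0, 0, 0, 1, 0, 0, -3, 0, 0, 0, 1, 0, 0, 0, 0, 0, 0, 1]
}}

```text
t: 28.6
tcp_pos: [0.469, -0.0993, 0.1274]
tcp_rot: [-176.3, -0.0, -89.9]
wrist_force: [0.7, -0.1, -1.4]
grip_width: 0.226
```

>>> {"fn": "step_arm", "kwargs": {
  "rows": [-3, 0, 0, 0, 0, 0, 1, -7, 0, 0, 0, 0, 0, 1, -12, 1, 0, 0, 0, 0, 1, -17, 2, 0, 0, 0, 0, 1, -22, 2, 0, 0, 0, 0, 1, -22, 2, 0, 0, 0, 0, 1, -22, 2, 0, 0, 0, 0, 1, -22, 2, 0, 0, 0, 0, 1, -22, 1, 0, 0, 0, 0, 1, -22, 0, 0, 0, 0, 0, 1, -17, 0, 0, 0, 0, 0, 1, -12, 0, 0, 0, 0, 0, 1, -7, 0, 0, 0, 0, 0, 1, -3, 0, 0, 0, 0, 0, 1, 0, 0, 0, 0, 0, 0, 1, 0, 0, 0, 0, 0, 0, 1]
}}

```text
t: 30.2
tcp_pos: [0.4566, 0.1103, 0.1263]
tcp_rot: [-176.3, -0.0, -89.9]
wrist_force: [-0.1, -0.1, -2.0]
grip_width: 0.226
```

>>> {"fn": "step_arm", "kwargs": {
  "rows": [0, 0, 1, -0.01, 0, 0, 1, 0, 0, 2, -0.02, 0, 0, 1, 0, 0, 2, -0.02, 0, 0, 1, 0, 0, 2, -0.02, 0, 0, 1, 0, 0, 2, -0.02, 0, 0, 1, 0, 0, 2, -0.02, 0, 0, 1, 0, 0, 2, -0.02, 0, 0, 1, 0, 0, 2, -0.02, 0, 0, 1, 0, 0, 2, -0.02, 0, 0, 1, 0, 0, 2, -0.02, 0, 0, 1, 0, 0, 1, -0.01, 0, 0, 1, 0, 0, 0, 0, 0, 0, 1, 0, 0, 0, 0, 0, 0, 1]
}}

```text
t: 31.5
tcp_pos: [0.4561, 0.1107, 0.1063]
tcp_rot: [172.3, 0.0, -89.9]
wrist_force: [-0.9, -0.1, -1.7]
grip_width: 0.223
```

Run:
```python
from plant import r,cams
import cv2,pickle
from h import *
o=r.observe();print(o['tcp_pos'],o['tcp_rot'],o['wrist_force'],o['torque'])
cv2.imwrite('pics/w19.png',cams.camera('wrist'))
im=cams.camera('side')
cv2.imwrite('pics/s19.png',cv2.resize(im[130:290,240:400],None,fx=3.7,fy=3.7,interpolation=cv2.INTER_CUBIC)[:600])
```

```text
[0.45607426 0.11068401 0.10632117] [ 1.72260989e+02  5.71184145e-04 -8.98946608e+01] [-0.91909547 -0.13728612 -1.67635504] [ 0.01639194  0.0613584  -0.00374335]
```

View pics/s19.png

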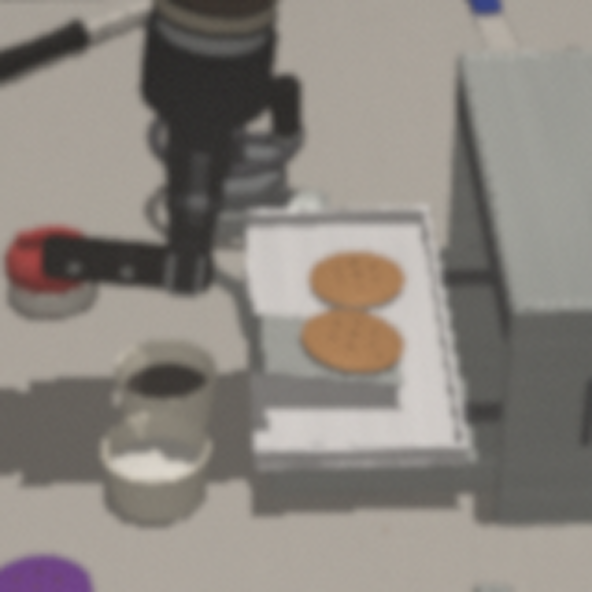

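View pics/w19.png

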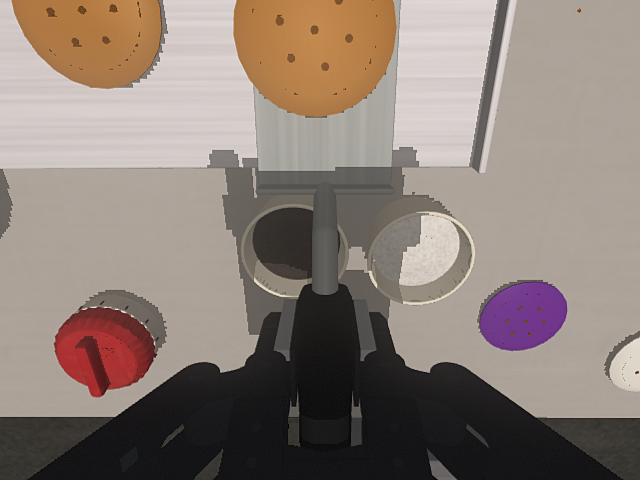

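>>> {"fn": "step_arm", "kwargs": {
  "rows": [0, 0, 2, 0, 0, 0, 1, 0, 0, 3, 0, 0, 0, 1, 0, 0, 1, -0.02, 0, 0, 1, 0, 0, 0, -0.02, 0, 0, 1, 0, 0, 0, -0.02, 0, 0, 1, 0, 0, 0, -0.02, 0, 0, 1, 0, 0, 0, 0, 0, 0, 1, 0, 0, -2.7, -0.02, 0, 0, 1, 0, 0, -2.7, -0.02, 0, 0, 1, 0, 0, -2.7, -0.02, 0, 0, 1, 0, 0, -2.7, -0.02, 0, 0, 1, 0, 0, -2.7, -0.02, 0, 0, 1, 0, 0, 0, 0, 0, 0, 1, 0, 0, 0, 0, 0, 0, 1]
}}

```text
t: 33.0
tcp_pos: [0.4588, 0.1107, 0.1134]
tcp_rot: [161.9, 0.0, -89.9]
wrist_force: [-0.5, 0.7, -3.2]
grip_width: 0.22
```

Run:
```python
from plant import r,cams
import cv2,pickle
from h import *
o=r.observe();print(o['tcp_pos'],o['tcp_rot'],o['wrist_force'],o['torque'])
im=cams.camera('side')
cv2.imwrite('pics/s20.png',cv2.resize(im[130:290,240:400],None,fx=3.7,fy=3.7,interpolation=cv2.INTER_CUBIC)[:600])
```

```text
[0.45875984 0.11067394 0.11341453] [ 1.61943239e+02  6.18999246e-04 -8.98964465e+01] [-0.45507813  0.67642666 -3.18943365] [-0.01751809 -0.12644715  0.02717936]
```

View pics/s20.png

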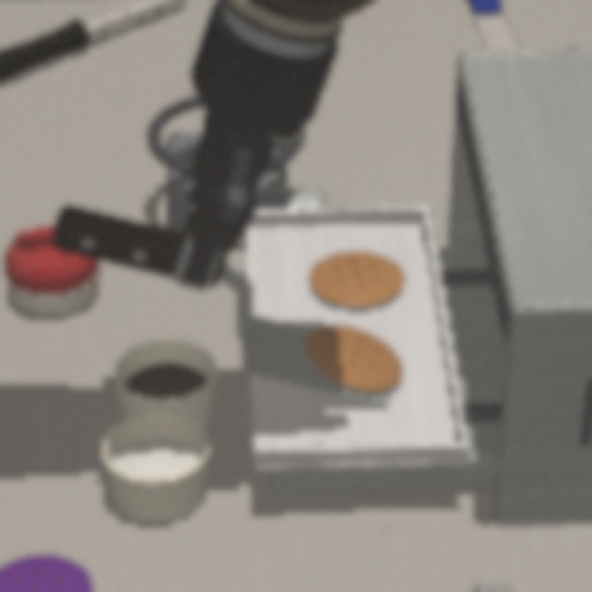

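Same behaviour as before, so I'll withdraw the blade.

>>> {"fn": "step_arm", "kwargs": {
  "rows": [0, 3, 1, 0, 0, 0, 1, 0, 6, 2, 0, 0, 0, 1, 0, 8, 2.6, 0, 0, 0, 1, 0, 8, 2.6, 0, 0, 0, 1, 0, 8, 2.6, 0, 0, 0, 1, 0, 8, 2.6, 0, 0, 0, 1, 0, 8, 2.6, 0, 0, 0, 1, 0, 8, 2.6, 0, 0, 0, 1, 0, 4, 1.3, 0, 0, 0, 1, 0, 0, 0, 0, 0, 0, 1]
}}

```text
t: 34.05
tcp_pos: [0.394, 0.1106, 0.1135]
tcp_rot: [162.0, 0.0, -89.9]
wrist_force: [-0.2, -0.6, -2.8]
grip_width: 0.225
```

Run:
```python
from plant import r,cams
import cv2,pickle
from h import *
o=r.observe();print(o['joints'],o['tcp_pos'],o['tcp_rot'],o['wrist_force'],o['torque'])
im=cams.camera('side')
cv2.imwrite('pics/s21.png',cv2.resize(im[130:290,240:400],None,fx=3.7,fy=3.7,interpolation=cv2.INTER_CUBIC)[:600])
```

```text
[  1.18499641   0.32998536 121.62976056   0.34602162  76.08062673
  90.94001243] [0.39396719 0.11060811 0.11347167] [ 1.61956849e+02  2.43030332e-03 -8.98919563e+01] [-0.22828905 -0.62289572 -2.78794066] [-0.024631   -0.16199875 -0.06286135]
```

View pics/s21.png

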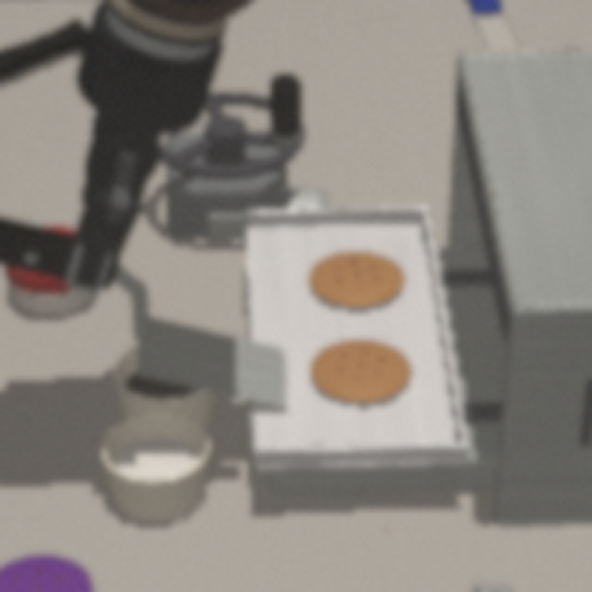

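>>> {"fn": "step_arm", "kwargs": {
  "rows": [0, 5, -14, 0, 0, 0, 1, 0, 7, -20, 0, 0, 0, 1, 0, 0, 0, 0.08, 0, 0, 1, 0, 0, 0, 0.08, 0, 0, 1, 0, 0, 0, 0.08, 0, 0, 1, 0, 0, 0, 0.075, 0, 0, 1, 10, -5, 0, 0, 0, 0, 1, 25, -5, 0, 0, 0, 0, 1, 30, -5, 0, 0, 0, 0, 1, 30, -5, 0, 0, 0, 0, 1, 30, -5, 0, 0, 0, 0, 1, 30, -5, 0, 0, 0, 0, 1, 30, -5, 0, 0, 0, 0, 1, 30, -5, 0, 0, 0, 0, 1, 30, -5, 0, 0, 0, 0, 1, 30, -5, 0, 0, 0, 0, 1]
}}

```text
t: 35.7
tcp_pos: [0.4445, -0.1668, 0.1495]
tcp_rot: [179.9, 0.0, -89.9]
wrist_force: [0.2, 0.2, -1.1]
grip_width: 0.223
```

>>> {"fn": "step_arm", "kwargs": {
  "rows": [30, -5, 0, 0, 0, 0, 1, 30, -5, 0, 0, 0, 0, 1, 30, -5, 0, 0, 0, 0, 1, 30, -4, 0, 0, 0, 0, 1, 30, 0, 0, 0, 0, 0, 1, 30, 0, 0, 0, 0, 0, 1, 25, 0, 0, 0, 0, 0, 1, 15, 0, 0, 0, 0, 0, 1, 5, 0, 0, 0, 0, 0, 1, 0, 0, 0, 0, 0, 0.025, 1, 0, 0, 0, 0, 0, 0.029, 1, 0, 0, 10, 0, 0, 0, 1, 0, 0, 25, 0, 0, 0, 1, 0, 0, 25, 0, 0, 0, 1, 0, 0, 20, 0, 0, 0, 1, 0, 0, 10, 0, 0, 0, 1, 0, 0, 0, 0, 0, 0, 1]
}}

```text
t: 37.4
tcp_pos: [0.4626, -0.3875, 0.0573]
tcp_rot: [179.8, 0.2, -92.9]
wrist_force: [0.1, 0.0, -1.3]
grip_width: 0.221
```

Run:
```python
from plant import r,cams
import cv2,pickle
from h import *
o=r.observe();print(o['tcp_pos'],o['tcp_rot'],o['wrist_force'],o['torque'])
im=cams.camera('side')
cv2.imwrite('pics/s22.png',cv2.resize(im[370:470,220:410],None,fx=4.2,fy=4.2,interpolation=cv2.INTER_CUBIC)[:600])
cv2.imwrite('pics/w22.png',cams.camera('wrist'))
```

```text
[ 0.46263066 -0.38746469  0.05725648] [179.82691672   0.18410545 -92.94863543] [ 0.11712762  0.01171436 -1.29456507] [-0.00766737  0.06672646  0.00167092]
```

View pics/s22.png

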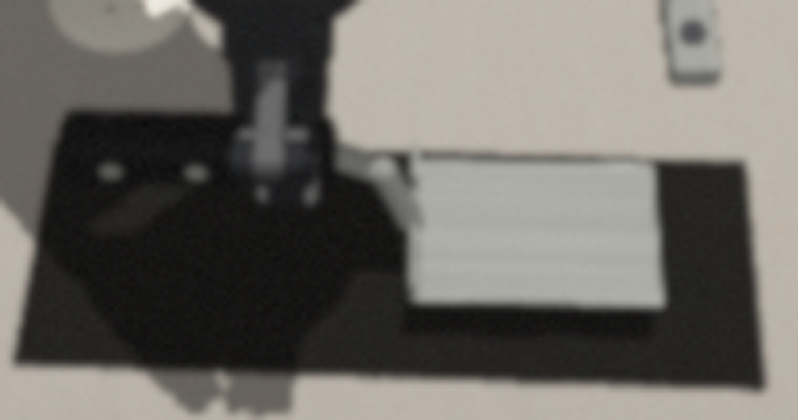

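View pics/w22.png

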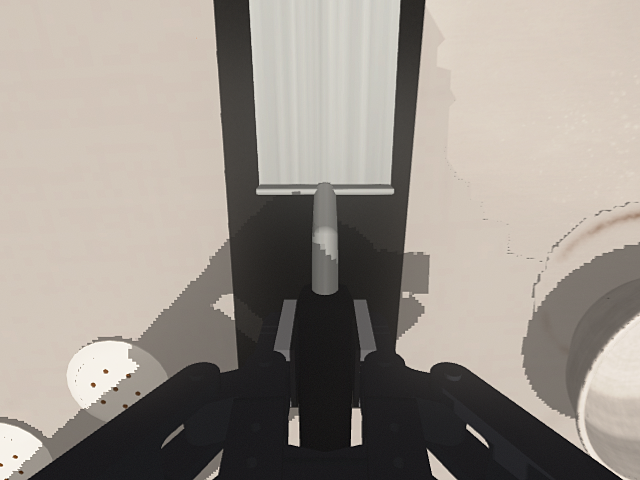

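>>> {"fn": "step_arm", "kwargs": {
  "rows": [1, 0, 8, 0, 0, 0, 1, 1, 0, 8, 0, 0, 0, 1, 0, 0, 5, 0, 0, 0, 1, 0, 0, 3, 0, 0, 0, 1, 0, 0, 1, 0, 0, 0, 1, 0, 0, 0, 0, 0, 0, 1]
}}

```text
t: 38.1
tcp_pos: [0.4634, -0.3913, 0.0343]
tcp_rot: [180.0, 0.0, -93.0]
wrist_force: [0.3, 0.5, -2.5]
grip_width: 0.222
```

>>> {"fn": "step_arm", "kwargs": {
  "rows": [0, 0, 1.5, 0, 0, 0, 1, 0, 0, 0.8, 0, 0, 0, 1, 0, 0, 0, 0, 0, 0, 1]
}}

```text
t: 38.4
tcp_pos: [0.4634, -0.3913, 0.0322]
tcp_rot: [180.0, 0.0, -93.0]
wrist_force: [-0.6, 0.6, -1.9]
grip_width: 0.224
```

>>> {"fn": "step_arm", "kwargs": {
  "rows": [0, 0, 0.6, 0, 0, 0, 1, 0, 0, 0, 0, 0, 0, 0.7, 0, 0, 0, 0, 0, 0, 0.6, 0, 0, 0, 0, 0, 0, 0.4, 0, 0, 0, 0, 0, 0, 0, 0, 0, 0, 0, 0, 0, 0, 0, 0, 0, 0, 0, 0, 0, 0, 0, -5, 0, 0, 0, 0, 0, 0, -15, 0, 0, 0, 0, 0, 0, -30, 0, 0, 0, 0, 0, 0, -40, 0, 0, 0, 0, 0, 0, -40, 0, 0, 0, 0, 0, 0, -20, 0, 0, 0, 0, 0, 0, 0, 0, 0, 0, 0],
  "newtons": 30
}}

```text
t: 39.8
tcp_pos: [0.4654, -0.3935, 0.188]
tcp_rot: [-179.6, -0.5, -93.0]
wrist_force: [-0.1, 0.1, 0.7]
grip_width: 0.998
```

Run:
```python
from plant import r,cams
import cv2,pickle
from h import *
o=r.observe();print(o['joints'],o['tcp_pos'],o['tcp_rot'],o['wrist_force'],o['torque'])
im=cams.camera('side')
cv2.imwrite('pics/s23.png',cv2.resize(im[130:470,200:410],None,fx=1.76,fy=1.76,interpolation=cv2.INTER_CUBIC)[:600])
cv2.imwrite('pics/w23.png',cams.camera('wrist'))
```

```text
[-4.97445051e+01  9.39469836e+00  1.01903052e+02  2.53161092e-04
  6.80820342e+01  4.32366130e+01] [ 0.46541468 -0.39351716  0.18804   ] [-179.57496391   -0.45168041  -92.9828867 ] [-0.07620996  0.14602551  0.72227837] [-0.01443313  0.01682831 -0.00376251]
```

View pics/s23.png

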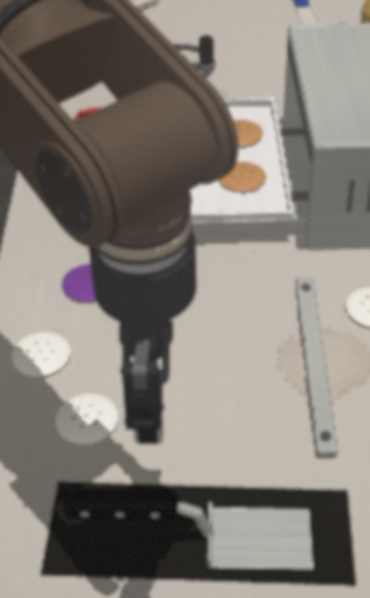

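View pics/w23.png

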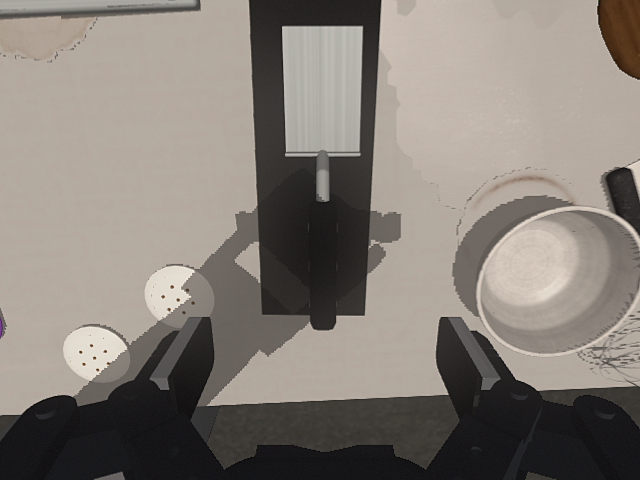

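The turner is flat on the mat. I'll move over to look at the wheel and knob.

>>> {"fn": "step_arm", "kwargs": {
  "rows": [0, 0, -20, 0, 0, 0, 0, 0, 0, -30, -0.007, 0, 0, 0, -10, 0, -10, 0, 0, 0, 0, -25, 0, 0, 0, 0, -0.026, 0, -40, 0, 0, 0, 0, -0.026, 0, -40, 1, 0, 0, 0, 0, 0, -40, 1, 0, 0, 0, 0, 0, -40, 1, 0, 0, 0, 0, 0, -40, 1, 0, 0, 0, 0, 0, -40, 1, 0, 0, 0, 0, 0, -40, 1, 0, 0, 0, 0, 0, -40, 1, 0, 0, 0, 0, 0, -40, 1, 0, 0, 0, 0, 0, -40, 1, 0, 0, 0, 0, 0, -40, 1, 0, 0, 0, 0, 0, -40, 1, 0, 0, 0, 0, 0, -40, 1, 0, 0, 0, 0, 0, -40, 1, 0, 0, 0, 0, 0, -40, 1, 0, 0, 0, 0, 0]
}}

```text
t: 41.8
tcp_pos: [0.4506, 0.2453, 0.2396]
tcp_rot: [179.4, -0.0, -90.0]
wrist_force: [0.8, -0.7, 0.5]
grip_width: 0.997
```

>>> {"fn": "step_arm", "kwargs": {
  "rows": [-40, 0, 0, 0, 0, 0, 0, -25, 0, 0, 0, 0, 0, 0, -8, 0, 0, 0, 0, 0, 0, 0, 0, 0, 0, 0, 0, 0, 0, 0, 0, 0, 0, 0, 0]
}}

```text
t: 42.3
tcp_pos: [0.452, 0.3157, 0.2408]
tcp_rot: [179.5, -0.1, -90.0]
wrist_force: [-0.6, -0.5, -1.0]
grip_width: 0.995
```

Run:
```python
from plant import r,cams
import cv2,pickle
from h import *
o=r.observe();print(o['joints'],o['tcp_pos'],o['tcp_rot'],o['wrist_force'],o['torque'])
cv2.imwrite('pics/w24.png',cams.camera('wrist'))
pickle.dump(cams.calibration('wrist'),open('cw24.pkl','wb'))
```

```text
[2.43145498e+01 3.93372333e-02 1.06242138e+02 1.64474363e-01
 7.41938112e+01 1.14298171e+02] [0.45198448 0.31573282 0.24083203] [ 1.79501794e+02 -5.17038450e-02 -9.00288529e+01] [-0.6459736  -0.49619176 -0.95005086] [0.01010955 0.02295922 0.02107521]
```

View pics/w24.png

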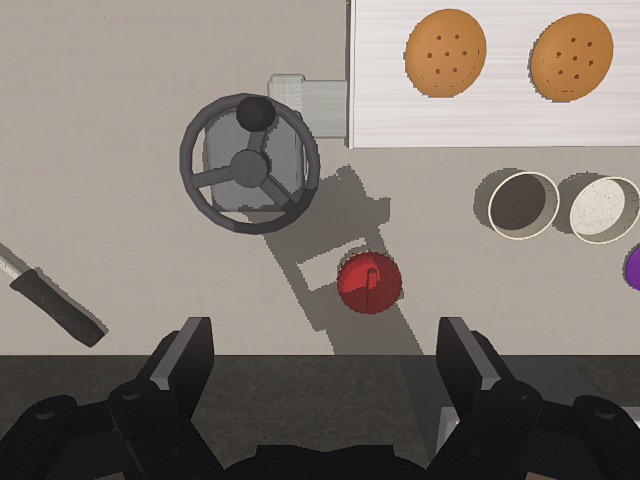

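Run:
```python
from h import *
import pickle
c=pickle.load(open('cw24.pkl','rb'))
im=cv2.imread('pics/w24.png')
cv2.imwrite('pics/w24c.png',cv2.resize(cv2.convertScaleAbs(im[70:250,170:370],alpha=1.8,beta=20),None,fx=3.3,fy=3.3,interpolation=cv2.INTER_CUBIC)[:600])
f=lambda p,z:atz(c,p,z).round(4)
print('ring L R T B',f((180,163),.068),f((320,166),.068),f((250,94),.07),f((250,235),.066))
print('hub',f((249,168),.07)); print('knob top',f((256,109),.119))
print('tray near left corner',f((350,148),.052), f((353,148),.04))
print('oats',f((446,53),.0446),f((571,57),.0446))
```

```text
ring L R T B [0.4893 0.4355 0.068 ] [0.4867 0.3202 0.068 ] [0.5425 0.3741 0.07  ] [0.4259 0.3823 0.066 ]
hub [0.4854 0.3786 0.07  ]
knob top [0.5324 0.362  0.119 ]
tray near left corner [0.4995 0.2947 0.052 ] [0.4981 0.2913 0.04  ]
oats [0.5739 0.2182 0.0446] [0.5708 0.1165 0.0446]
```

View pics/w24c.png

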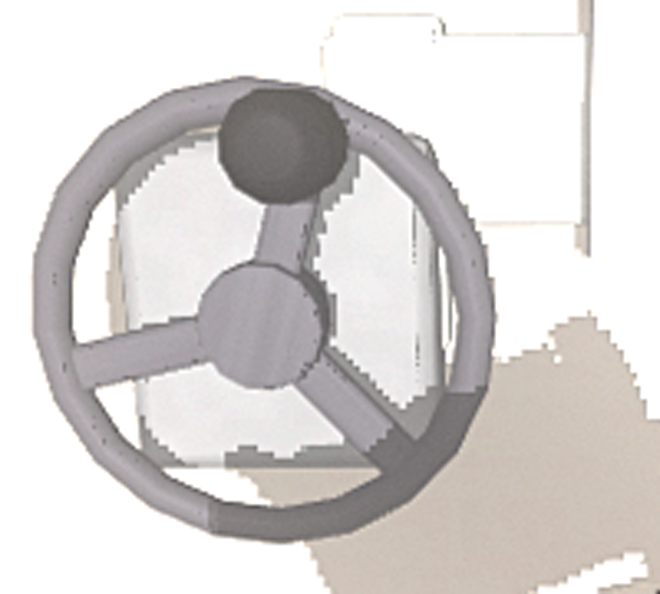

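>>> {"fn": "step_arm", "kwargs": {
  "rows": [-6, -10, 0, 0, 0, 0, 0, -12, -20, 0, 0, 0, 0, 0, -12, -20, 0, 0, 0, 0, 0, -11, -18, 0, 0, 0, 0, 0, -5, -9, 0, 0, 0, 0, 0, 0, 0, 15, 0, 0, 0, 0, 0, 0, 30, 0, 0, 0, 0, 0, 0, 30, 0, 0, 0, 0, 0, 0, 15, 0, 0, 0, 0, 0, 0, 0, 0, 0, 0, 0]
}}

```text
t: 43.35
tcp_pos: [0.5264, 0.3612, 0.1475]
tcp_rot: [179.2, -0.2, -90.0]
wrist_force: [-0.6, 0.1, -0.2]
grip_width: 1.006
```

Run:
```python
from plant import r,cams
import cv2,pickle
from h import *
o=r.observe();print(o['joints'],o['tcp_pos'],o['tcp_rot'],o['wrist_force'],o['torque'])
cv2.imwrite('pics/w25.png',cams.camera('wrist'))
im=cams.camera('side')
cv2.imwrite('pics/s25.png',cv2.resize(im[110:230,240:400],None,fx=4,fy=4,interpolation=cv2.INTER_CUBIC)[:600])
```

```text
[ 25.28537692  15.93852082  98.6150873    0.20445227  66.2164721
 115.23141797] [0.52644666 0.36122412 0.14745838] [ 1.79223992e+02 -1.60091937e-01 -9.00286662e+01] [-0.63911832  0.10855056 -0.15827351] [0.02496435 0.0118849  0.01325197]
```

View pics/w25.png

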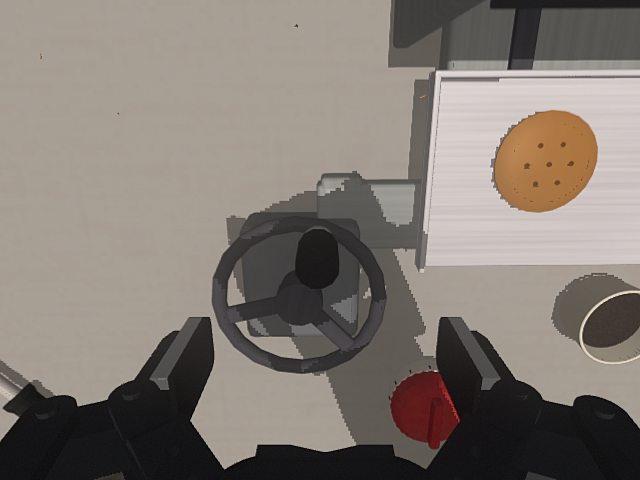

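View pics/s25.png

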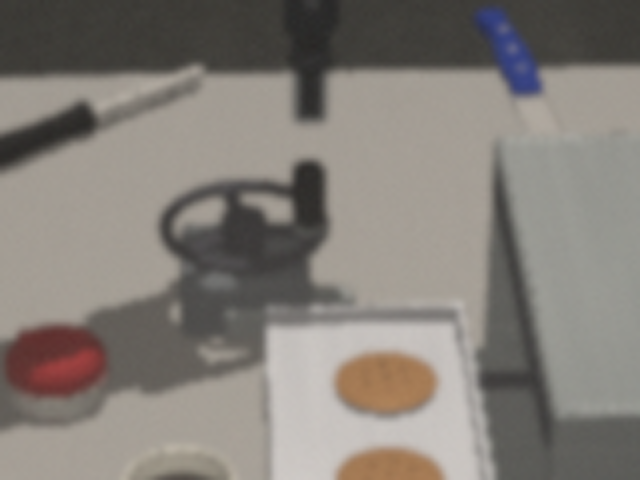

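Run:
```python
from h import *
from plant import cams
c=cams.calibration('wrist')
print('knob top centre',atz(c,(318,271),.119).round(4),'top at dz for TCP axis',proj(c,np.array([.5264,.3612,.119])))
print('knob bottom',atz(c,(317,240),.075).round(4)); print('hub',atz(c,(299,297),.075).round(4))
im=cv2.imread('pics/w25.png')
cv2.imwrite('pics/w25c.png',cv2.resize(cv2.convertScaleAbs(im[200:380,200:400],alpha=2.5,beta=20),None,fx=3.3,fy=3.3,interpolation=cv2.INTER_CUBIC)[:600])
```

```text
knob top centre [0.5313 0.3671 0.119 ] top at dz for TCP axis [329.31372847 279.61095696]
knob bottom [0.5328 0.3684 0.075 ]
hub [0.4932 0.3804 0.075 ]
```

View pics/w25c.png

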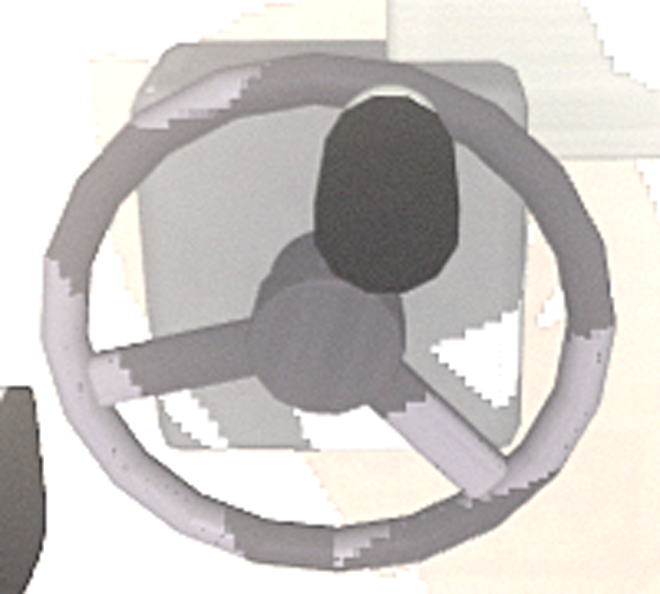

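Run:
```python
from h import *
from plant import cams
import pickle
c=cams.calibration('wrist'); a=pickle.load(open('cw24.pkl','rb'))
def tri(l):
    A=np.zeros((3,3));b=np.zeros(3)
    for c,uv in l:
        o,d=ray(c,uv); d=d/np.linalg.norm(d); M=np.eye(3)-np.outer(d,d); A+=M;b+=M@o
    return np.linalg.solve(A,b)
print('hub top',tri([(a,(249.5,168.3)),(c,(298.5,304.5))]),'knob top',tri([(a,(256.3,114)),(c,(317.6,267.3))]))
q=lambda u,v:(200+u/3.3,200+v/3.3)
for n,p in dict(L=(43,320),R=(614,330),T=(318,55),B=(345,570)).items(): print(n,atz(c,q(*p),.066).round(4))
print('knob',atz(c,(317.6,267.3),.119), atz(a,(256.3,111),.119))
```

```text
hub top [0.48436975 0.38002487 0.0678059 ] knob top [0.52819407 0.36591897 0.10541615]
L [0.4885 0.4395 0.066 ]
R [0.4863 0.3218 0.066 ]
T [0.5452 0.3815 0.066 ]
B [0.4267 0.3783 0.066 ]
knob [0.53336243 0.36725735 0.119     ] [0.53108756 0.36191904 0.119     ]
```

>>> {"fn": "step_arm", "kwargs": {
  "rows": [-3, -3, 0, 0.013, 0, 0, 0, -2, -1.5, 5, 0, 0, 0, 0, 0, 0, 20, 0, 0, 0, 0, 0, 0, 20, 0, 0, 0, 0, 0, 0, 12, 0, 0, 0, 0, 0, 0, 7, 0, 0, 0, 0, 0, 0, 4, 0, 0, 0, 0, 0, 0, 0, 0, 0, 0, 0]
}}

```text
t: 44.25
tcp_pos: [0.5339, 0.3678, 0.0834]
tcp_rot: [-179.6, 0.0, -90.0]
wrist_force: [0.8, -0.3, 0.2]
grip_width: 1.002
```

Run:
```python
from plant import r,cams
import cv2,pickle
from h import *
o=r.observe();print(o['joints'],o['tcp_pos'],o['tcp_rot'],o['wrist_force'],o['torque'])
cv2.imwrite('pics/w26.png',cams.camera('wrist'))
im=cams.camera('side')
cv2.imwrite('pics/s26.png',cv2.resize(im[110:230,240:400],None,fx=4,fy=4,interpolation=cv2.INTER_CUBIC)[:600])
```

```text
[ 25.65734436  20.71001341  99.8760155   -0.15109211  59.08747148
 115.74336495] [0.53393306 0.36775416 0.08343938] [-1.79649490e+02  2.46128097e-02 -9.00086942e+01] [ 0.80837818 -0.27851452  0.23292465] [-0.06273377  0.03899301  0.02413931]
```

View pics/w26.png

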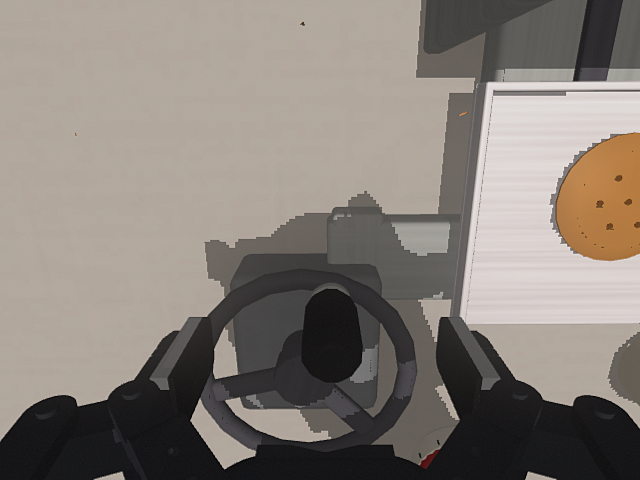

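View pics/s26.png

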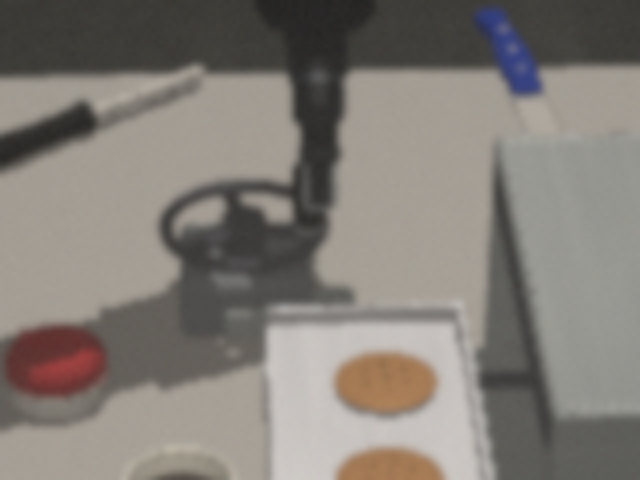

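>>> {"fn": "step_arm", "kwargs": {
  "rows": [0, 2, 3, 0, 0, 0, 0.3, 0, 0, 0, 0, 0, 0, 0.5, 0, 0, 0, 0, 0, 0, 0.7, 0, 0, 0, 0, 0, 0, 0.9, 0, 0, 0, 0, 0, 0, 1, 0, 0, 0, 0, 0, 0, 1, 0, 0, 0, 0, 0, 0, 1, 0, 0, 0, 0, 0, 0, 1],
  "newtons": 50
}}

```text
t: 45.15
tcp_pos: [0.5321, 0.3671, 0.0809]
tcp_rot: [-179.6, -0.1, -90.0]
wrist_force: [-1.5, -6.0, 5.0]
grip_width: 0.251
```

Run:
```python
from plant import r,cams
import cv2,pickle
from h import *
o=r.observe();print(o['tcp_pos'],o['tcp_rot'],o['wrist_force'],o['torque'],o['grip_width'])
cv2.imwrite('pics/w27.png',cams.camera('wrist'))
```

```text
[0.53210033 0.36705506 0.08094002] [-1.79643973e+02 -5.44660156e-02 -8.99966580e+01] [-1.52259592 -6.01737592  4.95436449] [-1.04803653  0.20825713  0.06794067] 0.2508029972729487
```

View pics/w27.png

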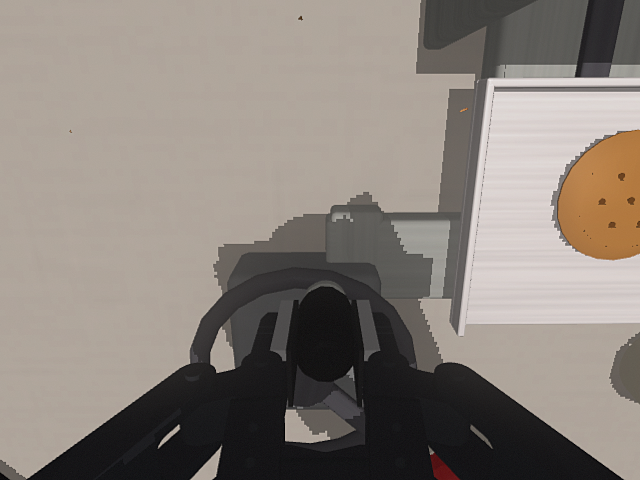

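Run:
```python
import numpy as np
def rows(t0,d,n,R=46):
    t=t0-np.arange(n+1)*d; x=R*np.cos(t);y=R*np.sin(t)
    return np.round(np.c_[-np.diff(y),-np.diff(x)],1)
t0=np.radians(-17.7)
print(rows(t0,.25,20).tolist())
```

```text
[[10.4, 4.8], [8.9, 7.2], [6.8, 9.2], [4.3, 10.6], [1.6, 11.4], [-1.3, 11.4], [-4.1, 10.7], [-6.6, 9.4], [-8.7, 7.5], [-10.3, 5.1], [-11.2, 2.4], [-11.5, -0.5], [-11.0, -3.3], [-9.8, -5.9], [-8.1, -8.2], [-5.8, -9.9], [-3.2, -11.0], [-0.3, -11.5], [2.5, -11.2], [5.2, -10.2]]
```

>>> {"fn": "step_arm", "kwargs": {
  "rows": [5.2, 2.2, 0, 0, 0, 0, 1, 5.2, 2.6, 0, 0, 0, 0, 1, 8.9, 7.2, 0, 0, 0, 0, 1, 6.8, 9.2, 0, 0, 0, 0, 1, 4.3, 10.6, 0, 0, 0, 0, 1, 1.6, 11.4, 0, 0, 0, 0, 1, 0, 0, 0, 0, 0, 0, 1]
}}

```text
t: 45.9
tcp_pos: [0.4905, 0.3327, 0.081]
tcp_rot: [-179.4, -0.3, -89.9]
wrist_force: [3.8, -11.1, 4.5]
grip_width: 0.251
```

Run:
```python
from plant import r,cams
import cv2
import numpy as np
o=r.observe();print(o['tcp_pos'],o['tcp_rot'],o['wrist_force'],o['torque'],o['grip_width'])
cv2.imwrite('pics/w28.png',cams.camera('wrist'))
im=cams.camera('side')
cv2.imwrite('pics/s28.png',cv2.resize(im[110:290,240:440],None,fx=3.3,fy=3.3,interpolation=cv2.INTER_CUBIC)[:600])
```

```text
[0.49051002 0.33269425 0.08098179] [-179.35880757   -0.2837569   -89.90453532] [  3.77599742 -11.05579862   4.50855917] [-1.87674385 -0.61884192  0.02336278] 0.25077814578048985
```

View pics/s28.png

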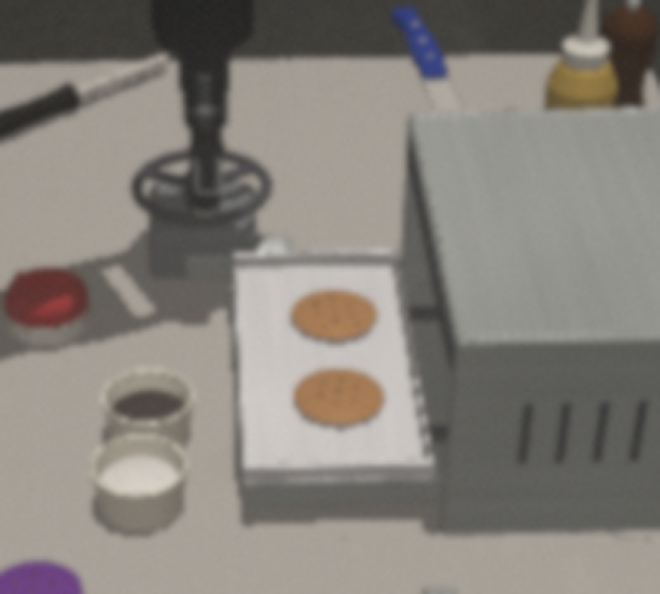

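View pics/w28.png

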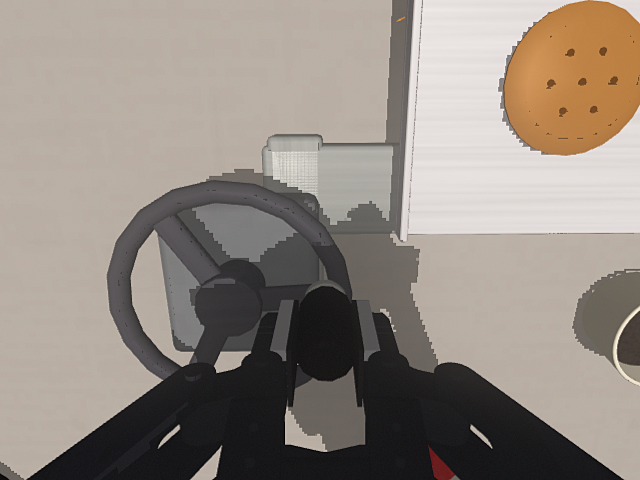

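>>> {"fn": "step_arm", "kwargs": {
  "rows": [0.2, 11.4, 0, 0, 0, 0, 1, -4.1, 10.7, 0, 0, 0, 0, 1, -6.6, 9.4, 0, 0, 0, 0, 1, -8.7, 7.5, 0, 0, 0, 0, 1, -10.3, 5.1, 0, 0, 0, 0, 1, -11.2, 2.4, 0, 0, 0, 0, 1, -11.5, -0.5, 0, 0, 0, 0, 1]
}}

```text
t: 46.7
tcp_pos: [0.4422, 0.3871, 0.0809]
tcp_rot: [-179.7, -0.1, -90.0]
wrist_force: [0.5, -5.8, 7.2]
grip_width: 0.252
```

>>> {"fn": "step_arm", "kwargs": {
  "rows": [-11.0, -3.3, 0, 0, 0, 0, 1, -9.8, -5.9, 0, 0, 0, 0, 1, -8.1, -8.2, 0, 0, 0, 0, 1, -5.8, -9.9, 0, 0, 0, 0, 1, -3.2, -11.0, 0, 0, 0, 0, 1, -0.3, -11.5, 0, 0, 0, 0, 1, 2.5, -11.2, 0, 0, 0, 0, 1, 5.2, -10.2, 0, 0, 0, 0, 1]
}}

```text
t: 47.5
tcp_pos: [0.5111, 0.418, 0.0808]
tcp_rot: [179.9, -0.1, -90.0]
wrist_force: [-10.7, -4.2, 9.5]
grip_width: 0.254
```

Run:
```python
import numpy as np
def rows(t0,d,n,R=46):
    t=t0-np.arange(n+1)*d; x=R*np.cos(t);y=R*np.sin(t)
    return np.round(np.c_[-np.diff(y),-np.diff(x)],1)
t0=np.radians(-17.7)-5
print(rows(t0,.25,36).tolist())
from plant import r,cams
o=r.observe();print(o['tcp_pos'],o['wrist_force'],np.degrees(t0)%360)
```

```text
[[7.6, -8.6], [9.5, -6.5], [10.8, -3.9], [11.4, -1.1], [11.3, 1.7], [10.6, 4.5], [9.1, 6.9], [7.1, 9.0], [4.7, 10.5], [1.9, 11.3], [-0.9, 11.4], [-3.7, 10.9], [-6.3, 9.6], [-8.5, 7.7], [-10.1, 5.4], [-11.1, 2.7], [-11.5, -0.1], [-11.1, -2.9], [-10.0, -5.6], [-8.3, -7.9], [-6.1, -9.7], [-3.5, -10.9], [-0.7, -11.4], [2.1, -11.3], [4.9, -10.4], [7.3, -8.9], [9.3, -6.8], [10.6, -4.3], [11.4, -1.5], [11.4, 1.3], [10.7, 4.1], [9.4, 6.6], [7.4, 8.7], [5.0, 10.3], [2.3, 11.2], [-0.5, 11.5]]
[0.51112828 0.41802991 0.08080867] [-10.70601993  -4.22432156   9.50148087] 55.82110243458834
```

>>> {"fn": "step_arm", "kwargs": {
  "rows": [7.6, -8.6, -0.5, 0, 0, 0, 1, 9.5, -6.5, 0, 0, 0, 0, 1, 10.8, -3.9, 0, 0, 0, 0, 1, 11.4, -1.1, 0, 0, 0, 0, 1, 11.3, 1.7, 0, 0, 0, 0, 1, 10.6, 4.5, 0, 0, 0, 0, 1, 9.1, 6.9, 0, 0, 0, 0, 1, 7.1, 9.0, 0, 0, 0, 0, 1, 4.7, 10.5, 0, 0, 0, 0, 1, 1.9, 11.3, 0, 0, 0, 0, 1, -0.9, 11.4, 0, 0, 0, 0, 1, -3.7, 10.9, 0, 0, 0, 0, 1, -6.3, 9.6, 0, 0, 0, 0, 1, -8.5, 7.7, 0, 0, 0, 0, 1]
}}

```text
t: 48.9
tcp_pos: [0.4503, 0.3513, 0.0809]
tcp_rot: [-179.7, -0.3, -90.0]
wrist_force: [-0.1, -8.7, 6.7]
grip_width: 0.252
```

Run:
```python
from plant import r,cams
import cv2
import numpy as np
o=r.observe();print(o['tcp_pos'],o['tcp_rot'],o['wrist_force'],o['torque'],o['grip_width'])
im=cams.camera('side')
cv2.imwrite('pics/s29.png',cv2.resize(im[110:290,240:440],None,fx=3.3,fy=3.3,interpolation=cv2.INTER_CUBIC)[:600])
```

```text
[0.4503215  0.35130826 0.08088879] [-179.68990227   -0.28441947  -89.97318731] [-0.07340106 -8.70606151  6.72655242] [-1.38080956  0.01230824  0.00223227] 0.25162680316929803
```

View pics/s29.png

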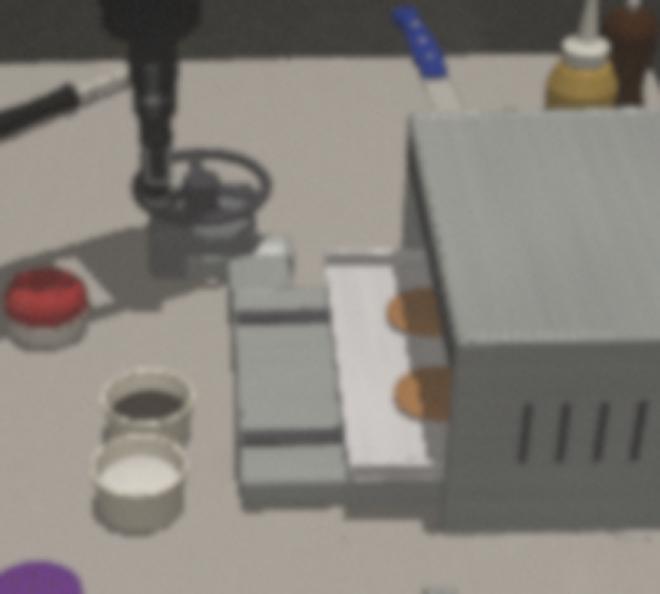

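>>> {"fn": "step_arm", "kwargs": {
  "rows": [-10.1, 5.4, 0, 0, 0, 0, 1, -11.1, 2.7, 0, 0, 0, 0, 1, -11.5, -0.1, 0, 0, 0, 0, 1, -11.1, -2.9, 0, 0, 0, 0, 1, -10.0, -5.6, 0, 0, 0, 0, 1, -8.3, -7.9, 0, 0, 0, 0, 1, -6.1, -9.7, 0, 0, 0, 0, 1, -3.5, -10.9, 0, 0, 0, 0, 1, -0.7, -11.4, 0, 0, 0, 0, 1, 2.1, -11.3, 0, 0, 0, 0, 1, 4.9, -10.4, 0, 0, 0, 0, 1, 7.3, -8.9, 0, 0, 0, 0, 1, 9.3, -6.8, 0, 0, 0, 0, 1, 10.6, -4.3, 0, 0, 0, 0, 1]
}}

```text
t: 50.35
tcp_pos: [0.5307, 0.3943, 0.0809]
tcp_rot: [-179.9, 0.3, -90.1]
wrist_force: [-4.7, 5.4, 3.7]
grip_width: 0.249
```

Run:
```python
import numpy as np
def rows(t0,d,n,R=46):
    t=t0-np.arange(n+1)*d; x=R*np.cos(t);y=R*np.sin(t)
    return np.round(np.c_[-np.diff(y),-np.diff(x)],1)
t0=np.radians(-17.7)-12
print(np.degrees(t0)%360,rows(t0,.1,22).tolist())
from plant import r
o=r.observe();print(o['tcp_pos'],o['wrist_force'])
```

```text
14.75064584301208 [[4.5, -0.9], [4.6, -0.5], [4.6, -0.0], [4.6, 0.4], [4.5, 0.9], [4.4, 1.3], [4.2, 1.8], [4.1, 2.2], [3.8, 2.6], [3.5, 2.9], [3.2, 3.3], [2.9, 3.6], [2.5, 3.9], [2.1, 4.1], [1.7, 4.3], [1.3, 4.4], [0.8, 4.5], [0.4, 4.6], [-0.1, 4.6], [-0.6, 4.6], [-1.0, 4.5], [-1.5, 4.4]]
[0.53067231 0.39433687 0.0809466 ] [-4.74769506  5.44560818  3.65837007]
```

>>> {"fn": "step_arm", "kwargs": {
  "rows": [4.5, -0.9, 0, 0, 0, 0, 1, 4.6, -0.5, 0, 0, 0, 0, 1, 4.6, 0, 0, 0, 0, 0, 1, 4.6, 0.4, 0, 0, 0, 0, 1, 4.5, 0.9, 0, 0, 0, 0, 1, 4.4, 1.3, 0, 0, 0, 0, 1, 4.2, 1.8, 0, 0, 0, 0, 1]
}}

```text
t: 51.05
tcp_pos: [0.5308, 0.363, 0.0811]
tcp_rot: [-179.3, 0.4, -90.1]
wrist_force: [4.5, 4.8, -1.1]
grip_width: 0.251
```

>>> {"fn": "step_arm", "kwargs": {
  "rows": [4.1, 2.2, 0, 0, 0, 0, 1, 3.8, 2.6, 0, 0, 0, 0, 1, 3.5, 2.9, 0, 0, 0, 0, 1]
}}

```text
t: 51.35
tcp_pos: [0.5242, 0.3507, 0.0811]
tcp_rot: [-179.2, 0.3, -90.0]
wrist_force: [6.1, 1.9, -3.1]
grip_width: 0.251
```

Run:
```python
from plant import r,cams
import cv2
import numpy as np
o=r.observe();print(o['tcp_pos'],o['tcp_rot'],o['wrist_force'],o['torque'],o['grip_width'])
im=cams.camera('side')
cv2.imwrite('pics/s30.png',cv2.resize(im[110:290,240:440],None,fx=3.3,fy=3.3,interpolation=cv2.INTER_CUBIC)[:600])
```

```text
[0.52421935 0.35069837 0.08108243] [-179.21197859    0.31401126  -90.04011828] [ 6.08827396  1.8722939  -3.06635514] [ 0.30344257 -1.04956419 -0.04625147] 0.25112036808070093
```

View pics/s30.png

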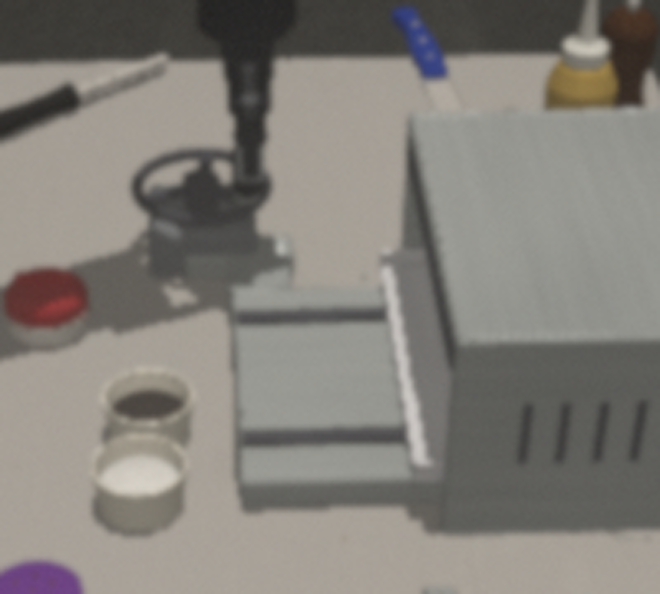

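>>> {"fn": "step_arm", "kwargs": {
  "rows": [3.2, 3.3, 0, 0, 0, 0, 1, 2.9, 3.6, 0, 0, 0, 0, 1, 2.5, 3.9, 0, 0, 0, 0, 1]
}}

```text
t: 51.7
tcp_pos: [0.5141, 0.341, 0.0811]
tcp_rot: [-179.1, 0.2, -90.0]
wrist_force: [8.4, -1.5, -1.4]
grip_width: 0.247
```

>>> {"fn": "step_arm", "kwargs": {
  "rows": [2.1, 4.1, 0, 0, 0, 0, 1, 1.7, 4.3, 0, 0, 0, 0, 1]
}}

```text
t: 51.9
tcp_pos: [0.5059, 0.3363, 0.0811]
tcp_rot: [-179.1, 0.1, -90.0]
wrist_force: [9.1, -3.3, -1.0]
grip_width: 0.249
```

>>> {"fn": "step_arm", "kwargs": {
  "rows": [1.3, 4.4, 0, 0, 0, 0, 1, 0, 0, 0, 0, 0, 0, 1]
}}

```text
t: 52.1
tcp_pos: [0.5007, 0.3344, 0.0811]
tcp_rot: [-179.3, -0.0, -90.0]
wrist_force: [6.1, -5.3, -0.6]
grip_width: 0.249
```

>>> {"fn": "step_arm", "kwargs": {
  "rows": [0.8, 4.5, 0, 0, 0, 0, 1, 0, 0, 0, 0, 0, 0, 1]
}}

```text
t: 52.3
tcp_pos: [0.4962, 0.3333, 0.0811]
tcp_rot: [-179.3, -0.1, -90.0]
wrist_force: [5.3, -5.0, 0.7]
grip_width: 0.251
```

>>> {"fn": "step_arm", "kwargs": {
  "rows": [0.4, 4.6, 0, 0, 0, 0, 1, 0, 0, 0, 0, 0, 0, 1]
}}

```text
t: 52.5
tcp_pos: [0.4938, 0.333, 0.0812]
tcp_rot: [-178.9, -0.0, -89.9]
wrist_force: [12.7, -5.7, -2.9]
grip_width: 0.249
```

>>> {"fn": "step_arm", "kwargs": {
  "rows": [-0.1, 4.6, 0, 0, 0, 0, 1, 0, 0, 0, 0, 0, 0, 1]
}}

```text
t: 52.7
tcp_pos: [0.4935, 0.333, 0.0813]
tcp_rot: [-178.3, 0.1, -89.9]
wrist_force: [23.2, -4.7, -12.1]
grip_width: 0.245
```

The stop is reached: the knob stalled at x=0.4935 with the force at 23 N. I'll relax, check the picture and release.

>>> {"fn": "step_arm", "kwargs": {
  "rows": [0, -5, 0, 0, 0, 0, 1, 0, 0, 0, 0, 0, 0, 1]
}}

```text
t: 52.9
tcp_pos: [0.4939, 0.333, 0.0811]
tcp_rot: [-179.1, -0.0, -90.0]
wrist_force: [10.2, -6.6, -1.2]
grip_width: 0.255
```

Run:
```python
from plant import r,cams
import cv2
o=r.observe();print(o['tcp_pos'],o['tcp_rot'],o['wrist_force'],o['torque'],o['grip_width'])
im=cams.camera('side')
cv2.imwrite('pics/s31.png',cv2.resize(im[110:290,240:440],None,fx=3.3,fy=3.3,interpolation=cv2.INTER_CUBIC)[:600])
```

```text
[0.49385613 0.33297035 0.0811002 ] [-1.79116140e+02 -2.51548635e-02 -9.00025259e+01] [10.15767787 -6.57000535 -1.17969627] [-1.04654473 -1.55511469  0.03538249] 0.2546331357162138
```

View pics/s31.png

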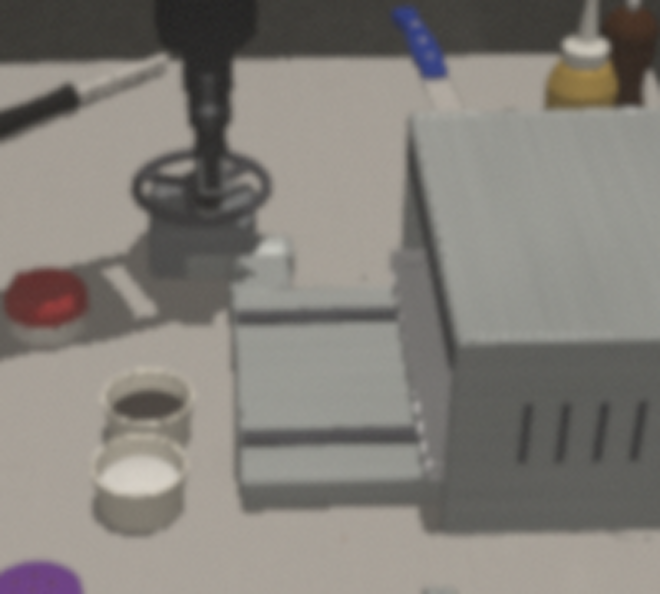

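>>> {"fn": "step_arm", "kwargs": {
  "rows": [0, -1, 0, 0, 0, 0, 0.72, 0, 0, 0, 0, 0, 0, 0.65, 0, 0, 0, 0, 0, 0, 0.5, 0, 0, 0, 0, 0, 0, 0.3, 0, 0, 0, 0, 0, 0, 0.3, 0, 0, -5, 0, 0, 0, 0.3, 0, 0, -15, 0, 0, 0, 0.3, 0, 0, -30, 0, 0, 0, 0.3, 0, 0, -40, 0, 0, 0, 0.3, 0, 0, -40, 0, 0, 0, 0.3, 0, 20, -30, 0, 0, 0, 0, 0, 20, 0, 0, 0, 0, 0, 0, 0, 0, 0, 0, 0, 0]
}}

```text
t: 54.25
tcp_pos: [0.4487, 0.335, 0.2437]
tcp_rot: [-179.4, 0.2, -89.9]
wrist_force: [0.7, 0.4, -0.6]
grip_width: 1.003
```

Run:
```python
from plant import r,cams
import cv2
o=r.observe();print(o['t'],o['tcp_pos'],o['tcp_rot'],o['wrist_force'],o['grip_width'])
cv2.imwrite('pics/s32.png',cams.camera('side'))
cv2.imwrite('pics/w32.png',cams.camera('wrist'))
cv2.imwrite('pics/sc32.png',cams.camera('scene'))
```

```text
54.25 [0.44873286 0.33500222 0.24367711] [-1.79436728e+02  1.56580657e-01 -8.99335125e+01] [ 0.70059748  0.35404088 -0.61403859] 1.0029305613649317
```

View pics/s32.png

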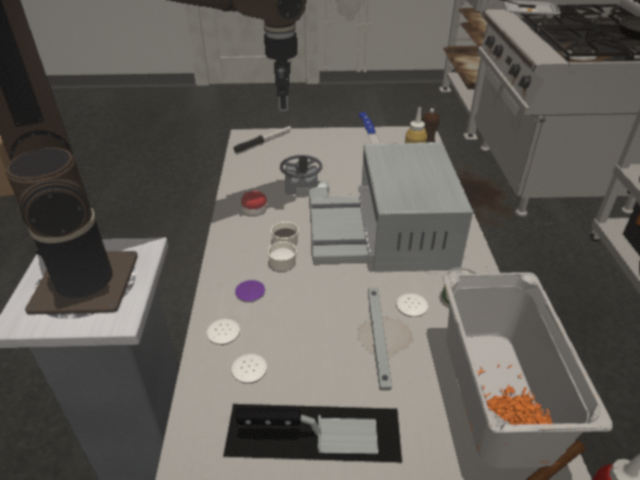

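View pics/w32.png

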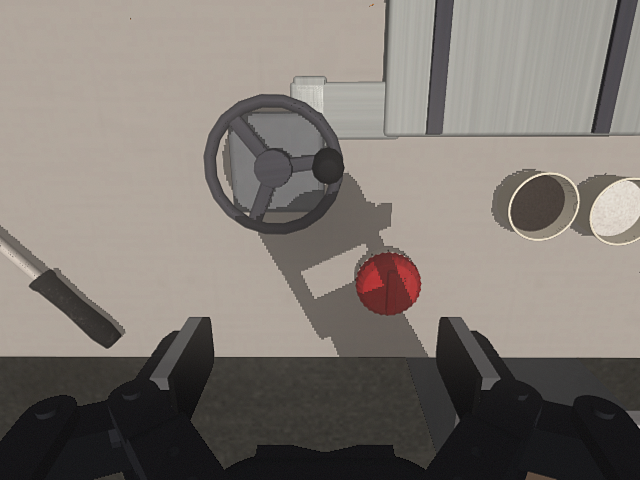

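View pics/sc32.png

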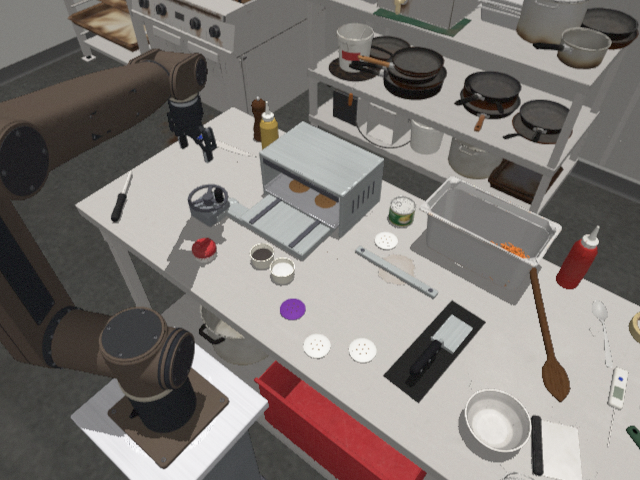

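Run:
```python
from plant import r
print(r.sign_off())
```

```text
the job is handed in; nothing more can be done
None
```

The job is done and handed in at about 54 s: both oatcakes are on the tray, the tray is wound home, and the turner is back on its mat.

**Oatcakes:** Only two were present, so I took the third as absent. I slid the turner under each against the bench stop and tipped them onto the tray. They lay flat side by side at about y = 0.218 and 0.117 m, roughly 100 mm between centres.

**Turner:** I laid it flat on its mat before winding, because the gripper had to be free for the crank knob. The last pictures show it still flat there.

**Tray:** I wound the wheel about 13.7 rad, until the knob stalled and the force rose to about 23 N. I took that as the home stop. The last scene picture shows both oatcakes side by side under the hood. I had no direct reading of the tray joint.

**Other things:** In the last pictures the salt and pepper pots and the other kitchen things stand where they started.

**What disagreed:** The first grasp of the turner closed on nothing. The camera images showed the fingertips sitting about 28 mm farther back than `r.tips_ahead` says. I allowed for that in the later grasps, and both held.

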